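# Strip a pellet die into its storage nests

## Robot

A 7-joint arm with a two-finger parallel gripper is mounted at the origin on the work surface. World frame = base frame: x ahead of the robot, y to its left, z up, the work surface at z = 0. Lengths are in m, angles in rad, forces in N, time in s.
With the tool pointing down it reaches from about 0.4 to 0.85 m from the base axis. Payload 4.5 kg.
Tool frame: the origin (TCP) lies at the very end of the fingers, on their centre line; the grasp point (between the pads) lies grip_depth behind it (grip_depth is the distance from the TCP to the grasp point, in m); z points along the fingers, x is the direction in which the jaws open and shut, and the axes are right-handed (so a half turn about z gives the same grasp; the last joint's range is limited). The gripper opens to 85 mm and grips with 20 to 120 N. Pads are 22 mm wide; open, the fingers measure 114 mm over their backs; the gripper's body (76 mm by 85 mm) begins 54 mm behind the grasp point. The pads swing forward as they close: fully open they stand 13 mm farther back than shut.
Start: joints at [-1.211, 0.689, -0.195, 1.565, 0.157, 0.902, -0.215], TCP at [0.2, 0.592, 0.231] pointing down, gripper open.
Joint ranges: [-3.01, 3.01], [-0.46, 2.08], [-1.47, 1.51], [0.13, 2.56], [-1, 4.14], [0.04, 2.09], [-2.66, 2.66]. Speed limits (rad/s): [2.57, 2.57, 3.14, 3.14, 3.14, 3.14, 3.14].

## Interface

Orientations are given as a unit quaternion [x, y, z, w].
In Python, from bench import * gives the robot as it stands.
- The arm moves only by the shell command python3 -m jog 'ROWS' [FORCE]. ROWS is JSON, a list of rows, each an object with "hand": the closure in counts, from 0 (fully open) to 255 (shut); "translation": the shift along the tool's x, y, z in m, a list of three; "rot": the turn, a rotation vector about the tool's x, y, z in rad, a list of three. A call has 1 to 12 rows; each row is the pose to reach, as a shift and turn from the pose commanded when the call began, along the tool's axes at that moment; what a row does not reach only later rows make up. A row lasts 1/12 s, in which the tool goes at most 41.7 mm and 7.16 degrees, less where a joint would pass 70% of its speed; a pose out of reach is approached as far as the arm can. A call with a gripper value outside its range is refused whole. The fingers move at their own pace and stop on an object; FORCE is the grip in N (left out, the last holds). Time passes only in rows, so rows that repeat a pose let the fingers close. It gives the time, the measured TCP pose, the force and the opening at its end, in the units of the state.
- sense(): the state, without advancing time (a new reading comes with each control period).
- snapshot(name): name is "scene" or "side" or "wrist"; returns the picture (384x512x3 uint8, blue, green, red); there is no depth.
- get_calibration(name): a dict with "fx", "fy", "cx", "cy" (pixels), "xyz" and "rotation" of the camera in the world. Camera axes: x right, y down, z forward; pixel columns grow to the right and rows downward; lengths in m; the calibration is good to about 2 mm. A picture is of the moment at which its call begins: read the wrist's pose just before it. get_calibration takes no time and is no camera call; for the wrist camera it gives the pose at the moment of the call.
- job_done(): hands the job in, once; it reports no verdict.
The state is a dict: "time": time; "q": joint angles; "dq": joint speeds; "effort": joint torques, N m; "position": TCP position; "orientation": TCP orientation; "force": force on the tool from outside, world axes, zero at the start; "wrist_torque": the same for the moment, N m; "opening": finger opening in m.
Only numpy, scipy, OpenCV 4.12 (cv2) and the standard library are available. Lean on these libraries where they do the work, as an engineer would, in place of code of your own. Each camera call takes 0.05 s, during which the arm holds its last target. There are 200 camera calls.

## Task

The pellet die by the spectrometer has been used and must go back into its storage tray: take the stacked die apart from the top down, one part at a time (plunger with the blue cap, red ring, barrel with the yellow band, base with the green band), and stand each part upright on the floor of the foam nest with its own colour before taking the next. Set the parts down without dropping them, and leave the mortar and the amber jar standing where they are.

Things in the scene. Friction and masses are not known exactly. Their poses are not given: they have to be found in the camera images.
- die_plunger: plunger of the pellet die: steel rod 26 mm diameter, 40 mm long, under a round steel head 36 mm diameter, 18 mm tall, with a blue cap; 58 mm tall in all, about 0.25 kg. At the start it is the top of the stack: its head rests on the red ring and its rod hangs 18 mm down into the barrel, 2 mm clearance all round; it lifts straight out. Origin: centre of the rod's flat foot; z points up to the head.
- die_ring: release ring: plain red plastic ring 46 mm outside, 30 mm inside diameter, 22 mm tall, about 0.035 kg. At the start it lies on top of the barrel around the plunger's rod. Origin: centre of its underside, z up.
- die_barrel: barrel: bright steel tube 55 mm outside, 30 mm bore, 42 mm tall, with a yellow band round its top edge (10 mm), about 0.5 kg. At the start it stands on the base, over the base's spigot (6 mm high, 26 mm diameter; 2 mm clearance), from which it lifts straight off. Origin: centre of its underside, z up.
- die_base: base of the die: dark steel disc 65 mm diameter, 24 mm tall, with a green band round its top edge (8 mm) and a steel spigot 26 mm diameter, 6 mm high on top (30 mm in all), about 0.5 kg. Bottom of the stack, standing on a 2 mm thick pale blue mat. Origin: centre of its underside, z up.
- nest_plunger: foam nest for the plunger: dark grey square block 104 x 104 x 11 mm, fixed in the low metal tray, with a round pocket 40 mm diameter, 5 mm deep, floor felt blue. Origin: centre of the block's underside; the pocket is centred over it, its floor 6 mm and the block's top 11 mm above the origin. z up. The four nests stand two by two, 114 mm between centres; the tray's rim is level with their tops.
- nest_ring: foam nest for the ring: dark grey square block 104 x 104 x 11 mm, fixed in the low metal tray, with a round pocket 60 mm diameter, 5 mm deep, floor felt red. Origin: centre of the block's underside; the pocket is centred over it, its floor 6 mm and the block's top 11 mm above the origin. z up. The four nests stand two by two, 114 mm between centres; the tray's rim is level with their tops.
- nest_barrel: foam nest for the barrel: dark grey square block 104 x 104 x 11 mm, fixed in the low metal tray, with a round pocket 69 mm diameter, 5 mm deep, floor felt yellow. Origin: centre of the block's underside; the pocket is centred over it, its floor 6 mm and the block's top 11 mm above the origin. z up. The four nests stand two by two, 114 mm between centres; the tray's rim is level with their tops.
- nest_base: foam nest for the base: dark grey square block 104 x 104 x 11 mm, fixed in the low metal tray, with a round pocket 79 mm diameter, 5 mm deep, floor felt green. Origin: centre of the block's underside; the pocket is centred over it, its floor 6 mm and the block's top 11 mm above the origin. z up. The four nests stand two by two, 114 mm between centres; the tray's rim is level with their tops.
- mortar: white mortar (bystander), open bowl 80 mm across the rim, 36 mm tall, standing on the blue mat near the stack. Origin: centre of its underside, z up.
- jar: amber glass reagent jar with white cap (bystander), 54 mm diameter, 66 mm tall, standing on the blue mat near the stack. Origin: centre of its underside, z up.
Things that resemble listed ones, but are neither listed nor needed, are in the scene too. What is shaped like the die_base but brown or purple is not meant.

How it is judged:
On the way, in this order (a step that is already met when the one before it is completed fails the run):
1. the plunger stands released in its own nest (horizontal distance between die_plunger and nest_plunger below 0.01 m and z of die_plunger in the frame of nest_plunger between 0.003 and 0.009 m and angle between die_plunger's own z axis and vertical below 0.08 rad and contact force between the fingers and die_plunger below 0.1 N and linear speed of die_plunger below 0.02 m/s), for 0.2 s.
2. the ring stands released in its own nest (horizontal distance between die_ring and nest_ring below 0.01 m and z of die_ring in the frame of nest_ring between 0.003 and 0.009 m and angle between die_ring's own z axis and vertical below 0.08 rad and contact force between the fingers and die_ring below 0.1 N and linear speed of die_ring below 0.02 m/s), for 0.2 s.
3. the barrel stands released in its own nest (horizontal distance between die_barrel and nest_barrel below 0.01 m and z of die_barrel in the frame of nest_barrel between 0.003 and 0.009 m and angle between die_barrel's own z axis and vertical below 0.08 rad and contact force between the fingers and die_barrel below 0.1 N and linear speed of die_barrel below 0.02 m/s), for 0.2 s.
4. the base stands released in its own nest (horizontal distance between die_base and nest_base below 0.01 m and z of die_base in the frame of nest_base between 0.003 and 0.009 m and angle between die_base's own z axis and vertical below 0.08 rad and contact force between the fingers and die_base below 0.1 N and linear speed of die_base below 0.02 m/s), for 0.2 s.
At the end, for the whole second after the job is handed in: Plunger, ring, barrel and base each stand upright (within 0.08 rad), released and at rest on the pocket floor of their own nest (origin within 10 mm of the nest's centre and 3 to 9 mm above the nest's underside); mortar and jar upright (within 0.2 rad) and within 30 mm of where they stood (all of step 1 and all of step 2 and all of step 3 and all of step 4 and distance of each of mortar, jar from where it was at the start of the episode below 0.03 m and angle between each of mortar, jar's own z axis and vertical below 0.2 rad); the robot touches nothing.
It fails at once if a part of the die is dropped (falls free for more than about 30 mm: faster than 0.8 m/s out of the fingers) ((linear speed of die_plunger above 0.8 m/s and contact force between the fingers and die_plunger below 0.05 N) or (linear speed of die_ring above 0.8 m/s and contact force between the fingers and die_ring below 0.05 N) or (linear speed of die_barrel above 0.8 m/s and contact force between the fingers and die_barrel below 0.05 N) or (linear speed of die_base above 0.8 m/s and contact force between the fingers and die_base below 0.05 N)).
It fails at once if the mortar is knocked over or pushed away (distance of mortar from where it was at the start of the episode above 0.04 m or angle between mortar's own z axis and vertical above 0.4 rad).
It fails at once if the jar is knocked over or pushed away (distance of jar from where it was at the start of the episode above 0.04 m or angle between jar's own z axis and vertical above 0.4 rad).
It also fails if it takes over 128 s, if anything falls off the work surface, if the arm or the gripper's body presses on something with over 40 N, if the wrist force passes 120 N, or if a joint passes its speed limit or range.

## Working session

There is one attempt and no reset: what is moved stays moved. The work goes in short steps, Python scripts to look and compute and a shell command to move; the robot and the scene stay as the last step left them, time stands still between calls to the robot, and variables do not carry over. Pictures are saved under pics/ and viewed, about 12 in all and at most 16, crops included, and the job is handed in when it is done.

```bash
mkdir -p pics
cat > h.py <<'E'
from bench import *
import numpy as np, cv2
from scipy.spatial.transform import Rotation as R
def cal(n):
    c=get_calibration(n); r=np.array(c["rotation"],float)
    if r.shape!=(3,3): r=R.from_quat(r).as_matrix()
    return c,r,np.array(c["xyz"])
def ray(n,u,v,z,k=None):
    c,r,p=k or cal(n); d=r@np.array([(u-c["cx"])/c["fx"],(v-c["cy"])/c["fy"],1]); return p+d*(z-p[2])/d[2]
def proj(n,P,k=None):
    c,r,p=k or cal(n); q=r.T@(np.array(P)-p); return [c["fx"]*q[0]/q[2]+c["cx"],c["fy"]*q[1]/q[2]+c["cy"]]
def totool(P):
    s=sense(); return R.from_quat(s["orientation"]).inv().apply(np.array(P)-s["position"])
E
python3 - <<'E'
from h import *
s=sense(); print(s)
for n in("scene","side","wrist"):
    print(get_calibration(n)); cv2.imwrite(f"pics/{n}0.png",snapshot(n))
import bench; print([x for x in dir(bench) if x[0]!='_'])
try: print(grip_depth)
except Exception as e: print(e)
E
```

```text
{'time': 0.0, 'q': array([-1.21119362,  0.69000733, -0.19447892,  1.56635235,  0.15729172,
        0.90249574, -0.2151146 ]), 'dq': array([ 0.00048032, -0.00012151,  0.00056818,  0.00066379,  0.00041   ,
        0.00040803,  0.00073108]), 'effort': array([ 1.40944921e-04, -5.39607275e+01, -1.26644298e+00, -1.58546054e+01,
        9.16876830e-03,  9.05954075e-03,  1.11687905e-05]), 'position': array([0.19989857, 0.59147923, 0.23046637]), 'orientation': array([ 8.12413566e-01,  5.83080886e-01, -7.15321762e-04,  6.05350185e-04]), 'force': array([-0.48486336, -0.40440146,  1.1407994 ]), 'wrist_torque': array([ 0.02350444,  0.00217375, -0.0056197 ]), 'opening': 0.08528542811946019}
{'fx': 440.8836393893105, 'fy': 440.8836393893105, 'cx': 258.6837087604647, 'cy': 193.63212462507886, 'xyz': array([0.96753412, 0.58903917, 0.77633878]), 'rotation': array([ 0.27129846,  0.8790288 , -0.37725725, -0.10668876])}
{'fx': 354.1038840193264, 'fy': 354.1038840193264, 'cx': 246.95144451711454, 'cy': 189.63505130110076, 'xyz': array([ 0.2702127 , -0.42610739,  0.59625951]), 'rotation': array([ 0.8648996 , -0.30147842,  0.13356477, -0.37844405])}
{'fx': 303.04401380951083, 'fy': 303.04401380951083, 'cx': 258.5972911506139, 'cy': 189.9497304806479, 'xyz': array([0.1264238 , 0.61705396, 0.37277049]), 'rotation': array([0.80346556, 0.57577331, 0.08775187, 0.12340093])}
['MotionError', 'get_calibration', 'grip_depth', 'job_done', 'sense', 'snapshot']
0.0187
```

View pics/scene0.png

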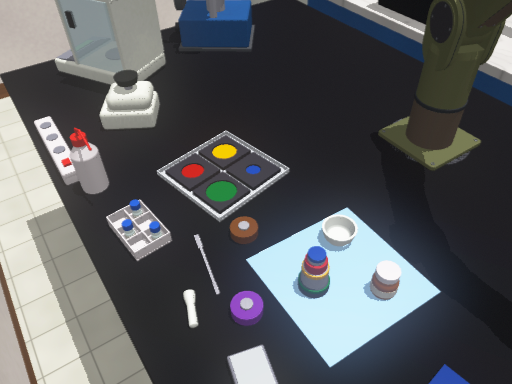

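View pics/side0.png

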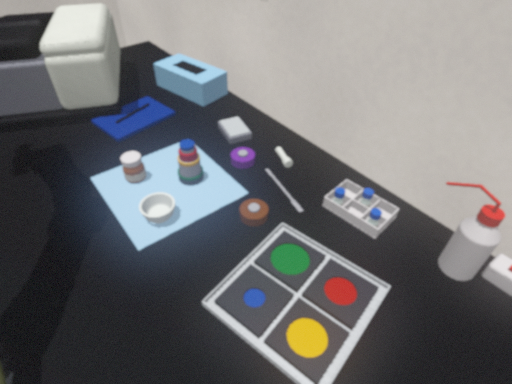

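The scene picture shows the stack at (316,272), mortar at (339,231), jar at (386,279), and tray pockets blue (253,170), red (193,171), yellow (224,152) and green (221,191). The base lookalikes are brown (244,230) and purple (247,307). Only the stack on the mat, with its blue cap, red ring and yellow and green bands, fits the description. The side view agrees: cap at (187,146), and purple and brown pucks elsewhere.

```bash
cat >> h.py <<'E'
RG={'blue':[(100,130,60),(128,255,255)],'green':[(45,100,40),(85,255,255)],'yellow':[(18,130,100),(35,255,255)],'red':[(0,150,90),(7,255,255)]}
def mask(im,c):
    h=cv2.cvtColor(im,cv2.COLOR_BGR2HSV); m=cv2.inRange(h,*[np.array(x) for x in RG[c]])
    if c=='red': m|=cv2.inRange(h,np.array((173,150,90)),np.array((180,255,255)))
    return m
def blobs(im,c,amin=30):
    n,l,st,ce=cv2.connectedComponentsWithStats(mask(im,c)); out=[]
    for i in range(1,n):
        if st[i,4]>=amin:
            k=max(cv2.findContours((l==i).astype('uint8'),0,1)[0],key=len)
            e=cv2.fitEllipse(k) if len(k)>5 else None
            out.append((int(st[i,4]),st[i,:4].tolist(),np.round(e[0],1).tolist() if e else ce[i].round(1).tolist(),np.round(e[1],1).tolist() if e else 0))
    return out
def tri(obs):
    A=np.zeros((3,3));b=np.zeros(3)
    L=[]
    for n,u,v in obs:
        p=cal(n)[2]; d=ray(n,u,v,0)-p; d/=np.linalg.norm(d); M=np.eye(3)-np.outer(d,d); A+=M;b+=M@p; L.append((p,M))
    X=np.linalg.solve(A,b); return X,[np.linalg.norm(M@(X-p)) for p,M in L]
E
python3 - <<'E'
from h import *
for n in("scene","side"):
    im=cv2.imread(f"pics/{n}0.png")
    for c in RG: print(n,c,blobs(im,c))
a=cv2.imread("pics/scene0.png")[195:315,225:425]; b=cv2.imread("pics/side0.png")[125:245,80:280]
cv2.imwrite("pics/crop0.png",np.vstack([cv2.resize(x,None,fx=2.5,fy=2.5,interpolation=2) for x in(a,b)]))
E
```

```text
scene blue [(2958, [179, 0, 73, 47], [216.7, 24.2], [50.2, 82.7]), (1690, [308, 0, 116, 62], [378.6, 32.3], [14.5, 175.5]), (720, [473, 71, 39, 35], [493.5, 87.4], [18.9, 50.2]), (103, [246, 165, 15, 9], [252.9, 169.2], [7.8, 14.2]), (91, [129, 199, 11, 11], [134.4, 204.1], [9.2, 10.8]), (98, [122, 219, 11, 12], [127.1, 224.5], [9.7, 11.2]), (96, [150, 221, 10, 12], [154.6, 226.7], [9.3, 11.2]), (245, [308, 246, 18, 17], [316.6, 254.0], [16.1, 17.6]), (438, [428, 364, 42, 20], [446.6, 376.3], [18.6, 39.9])]
scene green [(501, [206, 181, 31, 21], [220.9, 190.8], [19.5, 30.4]), (40, [308, 277, 22, 15], [313.1, 277.2], [26.8, 32.8])]
scene yellow [(287, [212, 144, 25, 15], [224.0, 151.1], [13.9, 23.9])]
scene red [(246, [70, 128, 21, 22], [79.1, 139.1], [14.6, 23.7]), (52, [62, 158, 9, 9], [66.1, 161.9], [7.2, 8.0]), (242, [182, 164, 22, 14], [192.3, 170.4], [12.9, 21.5]), (48, [306, 257, 22, 11], [315.5, 258.6], [16.4, 22.3])]
side blue [(1863, [91, 96, 84, 46], [132.8, 117.8], [31.6, 83.0]), (136, [180, 138, 15, 12], [186.7, 143.5], [10.9, 14.1]), (60, [336, 188, 8, 9], [339.4, 192.0], [7.3, 8.5]), (67, [364, 188, 10, 9], [368.1, 191.8], [8.2, 9.0]), (63, [371, 209, 9, 9], [375.2, 213.0], [7.7, 8.6]), (309, [244, 289, 21, 18], [254.0, 297.4], [17.5, 20.5])]
side green [(950, [271, 244, 39, 31], [289.8, 258.7], [29.9, 38.4])]
side yellow [(1319, [286, 317, 42, 41], [306.8, 337.3], [37.5, 42.9])]
side red [(199, [482, 206, 22, 14], [492.5, 212.7], [10.7, 22.2]), (663, [325, 278, 32, 27], [340.2, 290.7], [24.7, 32.2])]
```

View pics/crop0.png

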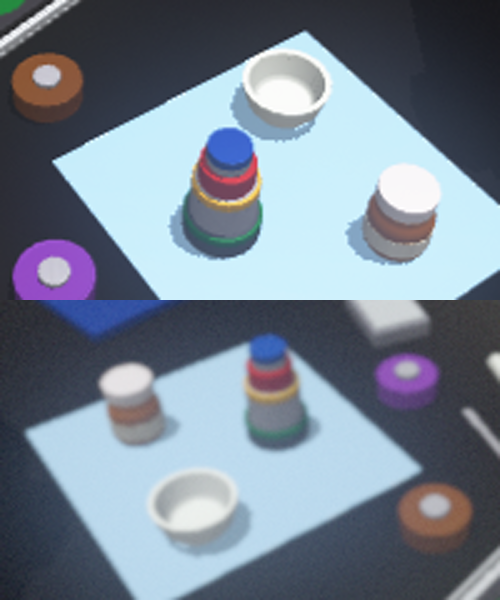

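View pics/wrist0.png

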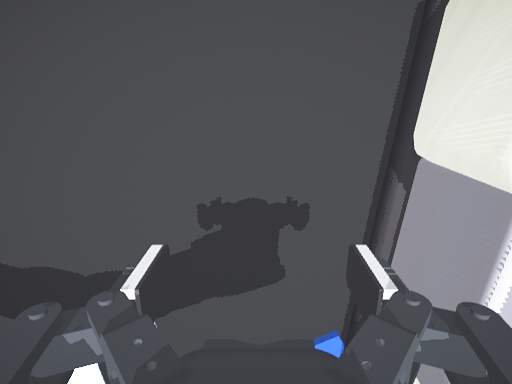

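The crop confirms the target stack: blue cap over red ring, yellow band and green band. The brown and purple pucks stand off the mat. The wrist view shows only the bench and the spectrometer edge.

Run:
```python
from h import *
def rep(nm,a,b,z):
    X,e=tri([("scene",*a),("side",*b)])
    print(nm,X.round(4),np.round(e,4),"sc",ray("scene",*a,z)[:2].round(4),"si",ray("side",*b,z)[:2].round(4))
rep("blue",(252.9,169.2),(254,297.4),.008);rep("red",(192.3,170.4),(340.2,290.7),.008)
rep("yel",(224,151.1),(306.8,337.3),.008);rep("grn",(220.9,190.8),(289.8,258.7),.008)
rep("cap",(316.6,254),(186.7,144.5),.105)
rep("mortar",(339,230),(157,208),.036);rep("jar",(389,269),(131,154),.066)
for n in("scene","side"):
  print([np.round(proj(n,[*ray("scene",317,255,.105)[:2],z]),0) for z in(.002,.026,.068,.09,.108)])
s=sense();print(R.from_quat(s["orientation"]).as_matrix().round(3)); c,r,p=cal("wrist");print(r.round(3)); 
T=R.from_quat(s["orientation"]).as_matrix(); print("cam in tool",T.T@(p-s["position"]))
```

```text
blue [ 0.4949 -0.1665  0.0114] [0.0004 0.0004] sc [ 0.4925 -0.1696] si [ 0.4965 -0.1652]
red [ 0.6296 -0.2555  0.0111] [0.0004 0.0004] sc [ 0.6279 -0.2585] si [ 0.6319 -0.2547]
yel [ 0.5177 -0.2788  0.0103] [0.0004 0.0004] sc [ 0.5162 -0.2811] si [ 0.519  -0.2784]
grn [ 0.6067 -0.144   0.0104] [0.0004 0.0004] sc [ 0.6053 -0.146 ] si [ 0.6084 -0.143 ]
cap [0.5894 0.2039 0.1041] [0.0006 0.0006] sc [0.5894 0.2047] si [0.5892 0.2022]
mortar [0.46   0.1349 0.0258] [0.0001 0.0001] sc [0.4668 0.1411] si [0.4568 0.1247]
jar [0.4812 0.2944 0.0733] [0.0016 0.0016] sc [0.4745 0.2919] si [0.4853 0.3029]
[array([313., 286.]), array([314., 279.]), array([316., 267.]), array([316., 260.]), array([317., 254.])]
[array([191., 176.]), array([190., 169.]), array([188., 156.]), array([187., 149.]), array([186., 142.])]
[[ 0.32   0.947 -0.   ]
 [ 0.947 -0.32  -0.001]
 [-0.001  0.    -1.   ]]
[[ 0.322  0.904  0.283]
 [ 0.947 -0.307 -0.097]
 [-0.001  0.299 -0.954]]
cam in tool [ 0.00041487 -0.0777534  -0.14223041]
```

```bash
python3 -m jog '[{"hand":0,"translation":[-0.018,0.036,0],"rot":[0,0,0]},{"hand":0,"translation":[-0.036,0.073,0],"rot":[0,0,0]},{"hand":0,"translation":[-0.054,0.110,0],"rot":[0,0,0]},{"hand":0,"translation":[-0.072,0.147,0],"rot":[0,0,0]},{"hand":0,"translation":[-0.090,0.184,0],"rot":[0,0,0]},{"hand":0,"translation":[-0.108,0.220,0],"rot":[0,0,0]},{"hand":0,"translation":[-0.126,0.256,0],"rot":[0,0,0]},{"hand":0,"translation":[-0.144,0.293,0],"rot":[0,0,0]},{"hand":0,"translation":[-0.162,0.330,0],"rot":[0,0,0]},{"hand":0,"translation":[-0.180,0.366,0],"rot":[0,0,0]},{"hand":0,"translation":[-0.198,0.403,0],"rot":[0,0,0]},{"hand":0,"translation":[-0.212,0.430,0],"rot":[0,0,0]}]' 40
python3 -m jog '[{"hand":0,"translation":[-0.015,0.031,0],"rot":[0,0,0]},{"hand":0,"translation":[-0.030,0.062,0],"rot":[0,0,0]},{"hand":0,"translation":[-0.030,0.062,0],"rot":[0,0,0]},{"hand":0,"translation":[-0.030,0.062,0],"rot":[0,0,0]},{"hand":0,"translation":[-0.030,0.062,0],"rot":[0,0,0]}]' 40
python3 - <<'E'
from h import *
s=sense();k=cal("wrist");im=snapshot("wrist");cv2.imwrite("pics/w1.png",im);print(s["position"],s["orientation"],s["q"])
for c in RG:
  for b in blobs(im,c,60): print(c,b,[ray("wrist",*b[2],z,k)[:2].round(4) for z in(.108,.09,.068,.026)])
E
```

```text
time: 1.15
position: [0.5423, 0.2496, 0.231]
orientation: [0.814, 0.582, -0.0, 0.001]
force: [0.2, 0.1, -0.8]
opening: 0.0852
time: 1.57
position: [0.588, 0.2059, 0.2309]
orientation: [0.812, 0.583, -0.0, -0.001]
force: [-0.1, 0.1, -0.5]
opening: 0.0854
[0.58801576 0.20589248 0.2308827 ] [ 8.12363905e-01  5.83150355e-01 -3.53495552e-04 -6.51140913e-04] [-0.26989558  0.69120098 -0.25358408  1.56911269  0.20276406  0.90816737
  0.6522652 ]
blue (3445, [470, 0, 42, 161], [495.5, 39.9], [33.6, 195.7]) [array([0.5354, 0.4231]), array([0.5368, 0.4361]), array([0.5385, 0.452 ]), array([0.5418, 0.4824])]
blue (1177, [238, 164, 39, 39], [256.9, 183.2], [37.6, 38.0]) [array([0.5865, 0.2053]), array([0.5914, 0.2036]), array([0.5973, 0.2014]), array([0.6087, 0.1973])]
blue (90, [94, 371, 11, 13], [98.6, 378.2], [8.6, 13.1]) [array([ 0.7468, -0.0395]), array([ 0.7626, -0.0579]), array([ 0.7818, -0.0804]), array([ 0.8186, -0.1232])]
green (244, [230, 136, 55, 34], [257.1, 165.0], [53.3, 55.0]) [array([0.5705, 0.2109]), array([0.5743, 0.2096]), array([0.579 , 0.2079]), array([0.5878, 0.2047])]
green (1951, [0, 229, 47, 52], [20.4, 255.5], [44.3, 55.7]) [array([ 0.5817, -0.0386]), array([ 0.5862, -0.0569]), array([ 0.5918, -0.0792]), array([ 0.6024, -0.1219])]
yellow (284, [231, 147, 53, 40], [257.0, 173.1], [50.3, 50.7]) [array([0.5776, 0.2084]), array([0.5818, 0.2069]), array([0.587, 0.205]), array([0.597 , 0.2014])]
red (472, [235, 154, 45, 37], [257.0, 180.4], [42.4, 50.2]) [array([0.584 , 0.2062]), array([0.5887, 0.2046]), array([0.5945, 0.2025]), array([0.6055, 0.1986])]
```

View pics/w1.png

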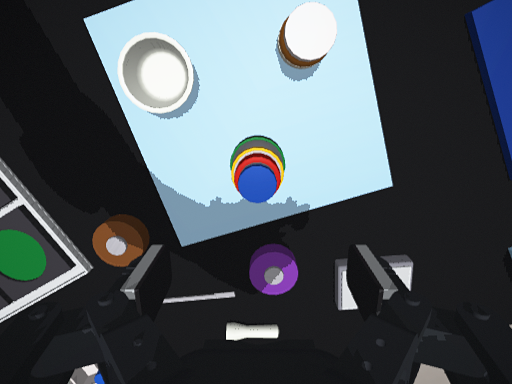

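The wrist view is centred on the stack: cap at (257,183), rings concentric behind it, fingers clear of the mortar (158,75) and jar (307,38). Both estimates agree within 2 mm, so I go down and grip the head.

```bash
python3 -m jog '[{"hand":0,"translation":[0,0,0.030],"rot":[0,0,0]},{"hand":0,"translation":[0,0,0.060],"rot":[0,0,0]},{"hand":0,"translation":[0,0,0.090],"rot":[0,0,0]},{"hand":0,"translation":[0,0,0.115],"rot":[0,0,0]},{"hand":0,"translation":[0,0,0.130],"rot":[0,0,0]},{"hand":0,"translation":[0,0,0.136],"rot":[0,0,0]},{"hand":0,"translation":[0,0,0.136],"rot":[0,0,0]},{"hand":60,"translation":[0,0,0.136],"rot":[0,0,0]},{"hand":90,"translation":[0,0,0.136],"rot":[0,0,0]},{"hand":120,"translation":[0,0,0.136],"rot":[0,0,0]},{"hand":160,"translation":[0,0,0.136],"rot":[0,0,0]},{"hand":200,"translation":[0,0,0.136],"rot":[0,0,0]}]' 40
python3 -m jog '[{"hand":200,"translation":[0,0,0],"rot":[0,0,0]},{"hand":200,"translation":[0,0,0],"rot":[0,0,0]},{"hand":200,"translation":[0,0,0],"rot":[0,0,0]},{"hand":200,"translation":[0,0,0],"rot":[0,0,0]}]'
python3 - <<'E'
from h import *
cv2.imwrite("pics/w2.png",snapshot("wrist"))
print(sense())
E
```

```text
time: 2.62
position: [0.5891, 0.2048, 0.0966]
orientation: [0.813, 0.583, 0.0, 0.001]
force: [-1.6, -1.4, 5.2]
opening: 0.0342
time: 2.95
position: [0.5891, 0.2049, 0.0966]
orientation: [0.813, 0.583, 0.0, 0.0]
force: [-1.6, -2.7, 6.0]
opening: 0.0342
{'time': 3.0, 'q': array([-0.29650772,  0.86388783, -0.20419163,  1.67486056,  0.26635488,
        0.6293188 ,  0.59727589]), 'dq': array([ 0.0012203 , -0.00134279, -0.00055453, -0.00053191, -0.00148208,
       -0.00177136, -0.00143565]), 'effort': array([-6.26718141e-01, -5.39938831e+01, -1.99588023e+00, -1.16649207e+01,
       -4.84700699e-02, -6.27264474e-01, -1.19768735e-02]), 'position': array([0.58909006, 0.20492346, 0.09658521]), 'orientation': array([8.12589068e-01, 5.82836744e-01, 3.62212953e-04, 4.53280397e-04]), 'force': array([-2.01880684, -1.00396009,  5.31343416]), 'wrist_torque': array([-0.28258671,  0.28954212, -0.03836229]), 'opening': 0.03414405671265244}
```

View pics/w2.png

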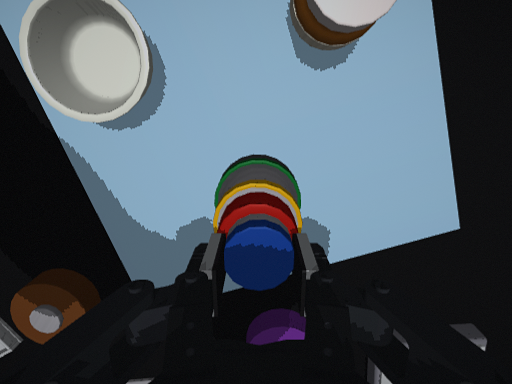

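The plunger head sits between the pads (258,255), with the opening reading 34 mm against a 36 mm head. Lift, then carry towards the blue nest.

```bash
python3 -m jog '[{"hand":200,"translation":[0,0,-0.006],"rot":[0,0,0]},{"hand":200,"translation":[0,0,-0.016],"rot":[0,0,0]},{"hand":200,"translation":[0,0,-0.030],"rot":[0,0,0]},{"hand":200,"translation":[0,0,-0.055],"rot":[0,0,0]},{"hand":200,"translation":[0,0,-0.080],"rot":[0,0,0]},{"hand":200,"translation":[0,0,-0.105],"rot":[0,0,0]},{"hand":200,"translation":[0,0,-0.130],"rot":[0,0,0]},{"hand":200,"translation":[0,0,-0.148],"rot":[0,0,0]},{"hand":200,"translation":[0,0,-0.155],"rot":[0,0,0]},{"hand":200,"translation":[0,0,-0.155],"rot":[0,0,0]}]'
python3 -m jog '[{"hand":200,"translation":[-0.020,0.002,0],"rot":[0,0,0]},{"hand":200,"translation":[-0.055,0.004,0],"rot":[0,0,0]},{"hand":200,"translation":[-0.090,0.007,0],"rot":[0,0,0]},{"hand":200,"translation":[-0.127,0.010,0],"rot":[0,0,0]},{"hand":200,"translation":[-0.164,0.013,0],"rot":[0,0,0]},{"hand":200,"translation":[-0.201,0.016,0],"rot":[0,0,0]},{"hand":200,"translation":[-0.238,0.019,0],"rot":[0,0,0]},{"hand":200,"translation":[-0.275,0.022,0],"rot":[0,0,0]},{"hand":200,"translation":[-0.312,0.025,0],"rot":[0,0,0]},{"hand":200,"translation":[-0.345,0.027,0],"rot":[0,0,0]},{"hand":200,"translation":[-0.370,0.029,0],"rot":[0,0,0]},{"hand":200,"translation":[-0.381,0.030,0],"rot":[0,0,0]}]'
python3 -m jog '[{"hand":200,"translation":[0,0,0],"rot":[0,0,0]},{"hand":200,"translation":[0,0,0],"rot":[0,0,0]},{"hand":200,"translation":[0,0,0],"rot":[0,0,0]}]'
python3 - <<'E'
from h import *
k=cal("wrist");im=snapshot("wrist");cv2.imwrite("pics/w3.png",im);s=sense();print(s["position"],s["orientation"],s["q"],s["force"],s["opening"])
for c in RG:
  for b in blobs(im,c,200): print(c,b,[ray("wrist",*b[2],z,k)[:2].round(4) for z in(.01,)])
E
```

```text
time: 3.83
position: [0.5896, 0.206, 0.2526]
orientation: [0.812, 0.583, 0.002, 0.0]
force: [0.0, 0.2, -2.2]
opening: 0.0341
time: 4.83
position: [0.4922, -0.1701, 0.2487]
orientation: [0.814, 0.58, -0.002, -0.001]
force: [0.6, 0.1, -3.1]
opening: 0.0341
time: 5.08
position: [0.4956, -0.1629, 0.2498]
orientation: [0.812, 0.584, 0.0, -0.001]
force: [0.1, 0.8, -1.7]
opening: 0.0339
[ 0.49573039 -0.16272907  0.24999326] [ 8.11407697e-01  5.84479932e-01  5.13590444e-04 -7.03100403e-04] [ 0.42115696  0.53761255 -0.30135533  1.84814691  0.21369051  0.78766215
  1.2567867 ] [ 0.71488077  0.13119072 -2.85960358] 0.03423643484463934
blue (756, [240, 143, 32, 31], [255.7, 157.7], [29.8, 30.5]) [array([ 0.4934, -0.165 ])]
blue (4005, [224, 220, 70, 70], [258.5, 254.7], [70.1, 70.9]) [array([ 0.6265, -0.2061])]
green (1395, [277, 202, 50, 43], [303.4, 221.2], [35.0, 52.2]) [array([ 0.5975, -0.1316])]
yellow (1951, [157, 175, 51, 50], [181.8, 199.7], [46.4, 51.7]) [array([ 0.5157, -0.2767])]
```

View pics/w3.png

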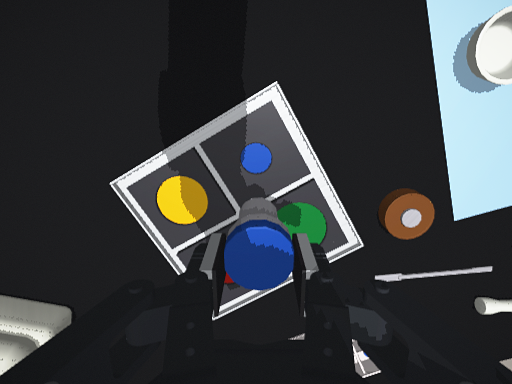

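Wrist view: blue felt at (256,158), yellow (182,200), green (303,221), and the plunger hanging straight in the jaws at (258,255). The wrist ray puts the blue nest at (0.493,-0.165), against (0.495,-0.1665) from the fixed cameras.

```bash
python3 -m jog '[{"hand":200,"translation":[-0.002,-0.001,0.020],"rot":[0,0,0]},{"hand":200,"translation":[-0.003,-0.001,0.050],"rot":[0,0,0]},{"hand":200,"translation":[-0.003,-0.001,0.080],"rot":[0,0,0]},{"hand":200,"translation":[-0.003,-0.001,0.110],"rot":[0,0,0]},{"hand":200,"translation":[-0.003,-0.001,0.140],"rot":[0,0,0]},{"hand":200,"translation":[-0.003,-0.001,0.165],"rot":[0,0,0]},{"hand":200,"translation":[-0.003,-0.001,0.180],"rot":[0,0,0]},{"hand":200,"translation":[-0.003,-0.001,0.186],"rot":[0,0,0]},{"hand":200,"translation":[-0.003,-0.001,0.188],"rot":[0,0,0]},{"hand":200,"translation":[-0.003,-0.001,0.188],"rot":[0,0,0]},{"hand":200,"translation":[-0.003,-0.001,0.188],"rot":[0,0,0]}]'
python3 -m jog '[{"hand":200,"translation":[0,0,0.001],"rot":[0,0,0]},{"hand":200,"translation":[0,0,0.002],"rot":[0,0,0]},{"hand":200,"translation":[0,0,0.003],"rot":[0,0,0]},{"hand":200,"translation":[0,0,0.003],"rot":[0,0,0]},{"hand":200,"translation":[0,0,0.003],"rot":[0,0,0]}]'
python3 -c "
from h import *
for n in('wrist','side'): cv2.imwrite('pics/%s4.png'%n,snapshot(n))
s=sense();print(s['position'],s['force'])
a=cv2.imread('pics/side4.png')[200:380,190:400];b=cv2.imread('pics/wrist4.png')
cv2.imwrite('pics/c4.png',np.hstack([cv2.resize(a,(448,384)),cv2.resize(b[130:330,130:380],None,fx=1.4,fy=1.92)]))"
```

```text
time: 6.05
position: [0.4944, -0.1673, 0.0632]
orientation: [0.812, 0.583, 0.001, 0.001]
force: [0.5, -0.6, -3.3]
opening: 0.0339
time: 6.47
position: [0.4933, -0.1677, 0.0594]
orientation: [0.812, 0.583, 0.0, 0.0]
force: [0.0, -0.5, -3.3]
opening: 0.034
[ 0.49331974 -0.16769861  0.05935321] [ 0.47893287  0.8538684  -1.72431642]
```

View pics/c4.png

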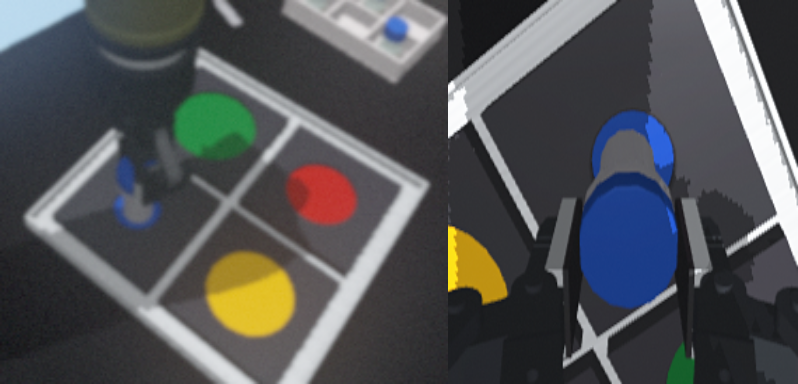

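The rod foot is just above the blue felt and inside the pocket. It's centred laterally to about 1 mm, so lower to contact.

```bash
python3 -m jog '[{"hand":200,"translation":[0.001,0,0.001],"rot":[0,0,0]},{"hand":200,"translation":[0.001,0,0.002],"rot":[0,0,0]},{"hand":200,"translation":[0.001,0,0.002],"rot":[0,0,0]},{"hand":200,"translation":[0.001,0,0.002],"rot":[0,0,0]}]'
python3 -m jog '[{"hand":200,"translation":[0,0,0.001],"rot":[0,0,0]},{"hand":200,"translation":[0,0,0.001],"rot":[0,0,0]},{"hand":200,"translation":[0,0,0.001],"rot":[0,0,0]}]'
```

```text
time: 6.9
position: [0.4935, -0.1667, 0.0571]
orientation: [0.812, 0.583, -0.0, -0.0]
force: [-0.4, 0.1, -2.8]
opening: 0.0339
time: 7.15
position: [0.4936, -0.1667, 0.0562]
orientation: [0.812, 0.583, -0.0, -0.0]
force: [0.0, 0.8, -2.8]
opening: 0.0339
```

```bash
python3 -m jog '[{"hand":200,"translation":[0,0,0.001],"rot":[0,0,0]},{"hand":200,"translation":[0,0,0.001],"rot":[0,0,0]},{"hand":200,"translation":[0,0,0.001],"rot":[0,0,0]}]'
python3 -m jog '[{"hand":200,"translation":[0,0,0.001],"rot":[0,0,0]},{"hand":200,"translation":[0,0,0.001],"rot":[0,0,0]},{"hand":200,"translation":[0,0,0.001],"rot":[0,0,0]}]'
```

```text
time: 7.4
position: [0.4938, -0.1668, 0.0556]
orientation: [0.812, 0.583, 0.0, 0.0]
force: [-0.5, -0.2, 2.4]
opening: 0.0339
time: 7.65
position: [0.494, -0.1669, 0.0555]
orientation: [0.812, 0.583, 0.0, 0.001]
force: [-2.4, 1.1, 11.6]
opening: 0.0336
```

Contact at TCP z 0.0556, so the pocket floor is at about 0.009. Unload, release and rise.

```bash
python3 -m jog '[{"hand":200,"translation":[0,0,-0.001],"rot":[0,0,0]},{"hand":150,"translation":[0,0,-0.001],"rot":[0,0,0]},{"hand":100,"translation":[0,0,-0.001],"rot":[0,0,0]},{"hand":50,"translation":[0,0,-0.001],"rot":[0,0,0]},{"hand":0,"translation":[0,0,-0.001],"rot":[0,0,0]},{"hand":0,"translation":[0,0,-0.001],"rot":[0,0,0]},{"hand":0,"translation":[0,0,-0.001],"rot":[0,0,0]},{"hand":0,"translation":[0,0,-0.001],"rot":[0,0,0]}]'
python3 -m jog '[{"hand":0,"translation":[0,0,-0.010],"rot":[0,0,0]},{"hand":0,"translation":[0,0,-0.030],"rot":[0,0,0]},{"hand":0,"translation":[0,0,-0.060],"rot":[0,0,0]},{"hand":0,"translation":[0,0,-0.090],"rot":[0,0,0]},{"hand":0,"translation":[0,0,-0.120],"rot":[0,0,0]},{"hand":0,"translation":[0,0,-0.150],"rot":[0,0,0]},{"hand":0,"translation":[0,0,-0.175],"rot":[0,0,0]},{"hand":0,"translation":[0,0,-0.190],"rot":[0,0,0]},{"hand":0,"translation":[0,0,-0.194],"rot":[0,0,0]},{"hand":0,"translation":[0,0,-0.194],"rot":[0,0,0]},{"hand":0,"translation":[0,0,-0.194],"rot":[0,0,0]}]'
python3 - <<'E'
from h import *
k=cal("wrist");im=snapshot("wrist");cv2.imwrite("pics/w5.png",im);s=sense();print(s["position"],s["orientation"],s["opening"])
for c in RG:
  for b in blobs(im,c,200): print(c,b,[ray("wrist",*b[2],z,k)[:2].round(4) for z in(.009,.067)])
E
```

```text
time: 8.32
position: [0.4936, -0.1667, 0.0552]
orientation: [0.812, 0.583, 0.0, -0.0]
force: [-0.2, 0.8, -0.1]
opening: 0.0855
time: 9.23
position: [0.4929, -0.1667, 0.2488]
orientation: [0.812, 0.583, -0.0, -0.0]
force: [0.2, 0.2, -0.5]
opening: 0.0854
[ 0.49262142 -0.16661202  0.24824916] [ 8.12401622e-01  5.83097082e-01 -7.84511239e-04 -8.84468407e-04] 0.08513165972056863
blue (1041, [242, 144, 34, 41], [259.0, 164.1], [32.4, 41.0]) [array([ 0.4998, -0.168 ]), array([ 0.4876, -0.164 ])]
green (2351, [273, 203, 58, 53], [301.5, 229.2], [51.0, 56.8]) [array([ 0.6052, -0.142 ]), array([ 0.577 , -0.1419])]
yellow (1950, [160, 177, 52, 49], [185.6, 201.1], [46.5, 51.5]) [array([ 0.516 , -0.2771]), array([ 0.5013, -0.2565])]
red (1164, [210, 249, 42, 36], [230.8, 266.2], [34.7, 40.7]) [array([ 0.6282, -0.2543]), array([ 0.5965, -0.2371])]
```

View pics/w5.png

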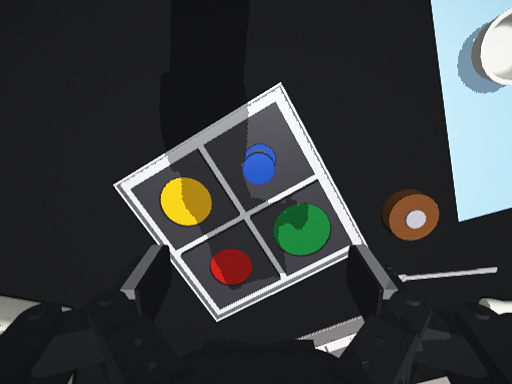

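The plunger stands in the blue nest (cap 259,168), upright. The other felts are seen at yellow (186,201), green (302,229) and red (231,266). Back to the stack for the ring.

```bash
python3 -m jog '[{"hand":0,"translation":[0.020,-0.002,0],"rot":[0,0,0]},{"hand":0,"translation":[0.055,-0.004,0],"rot":[0,0,0]},{"hand":0,"translation":[0.090,-0.007,0],"rot":[0,0,0]},{"hand":0,"translation":[0.127,-0.010,0],"rot":[0,0,0]},{"hand":0,"translation":[0.164,-0.013,0],"rot":[0,0,0]},{"hand":0,"translation":[0.201,-0.016,0],"rot":[0,0,0]},{"hand":0,"translation":[0.238,-0.019,0],"rot":[0,0,0]},{"hand":0,"translation":[0.275,-0.022,0],"rot":[0,0,0]},{"hand":0,"translation":[0.312,-0.024,0],"rot":[0,0,0]},{"hand":0,"translation":[0.345,-0.026,0],"rot":[0,0,0]},{"hand":0,"translation":[0.370,-0.028,0],"rot":[0,0,0]},{"hand":0,"translation":[0.382,-0.029,0],"rot":[0,0,0]}]'
python3 -m jog '[{"hand":0,"translation":[0,0,0.020],"rot":[0,0,0]},{"hand":0,"translation":[0,0,0.040],"rot":[0,0,0]},{"hand":0,"translation":[0,0,0.040],"rot":[0,0,0]},{"hand":0,"translation":[0,0,0.040],"rot":[0,0,0]}]'
python3 - <<'E'
from h import *
k=cal("wrist");im=snapshot("wrist");cv2.imwrite("pics/w6.png",im);s=sense();print(s["position"],s["orientation"],s["opening"])
for c in RG:
  for b in blobs(im,c,100): print(c,b,[ray("wrist",*b[2],z,k)[:2].round(4) for z in(.09,.08,.068,.026)])
cv2.imwrite("pics/c6.png",cv2.resize(im[80:300,130:390],None,fx=2.5,fy=2.5))
E
```

```text
time: 10.28
position: [0.5873, 0.2095, 0.2474]
orientation: [0.811, 0.585, -0.0, -0.002]
force: [-0.4, 0.7, 0.1]
opening: 0.0851
time: 10.62
position: [0.5872, 0.2026, 0.2076]
orientation: [0.813, 0.583, -0.002, -0.0]
force: [-0.1, 0.2, 0.0]
opening: 0.0857
[0.58824442 0.20326692 0.20898424] [ 8.12748542e-01  5.82614006e-01 -8.46690293e-04  1.01102551e-04] 0.0855819112354604
blue (888, [492, 0, 20, 83], [503.5, 19.5], [16.1, 101.6]) [array([0.5216, 0.4225]), array([0.5219, 0.4299]), array([0.5222, 0.4389]), array([0.5234, 0.4702])]
green (285, [232, 139, 59, 35], [260.9, 170.1], [57.1, 59.7]) [array([0.5738, 0.2094]), array([0.576 , 0.2086]), array([0.5788, 0.2078]), array([0.5884, 0.2047])]
green (1630, [0, 237, 38, 54], [15.9, 265.9], [38.7, 55.9]) [array([ 0.5877, -0.0481]), array([ 0.5905, -0.0587]), array([ 0.5939, -0.0715]), array([ 0.6058, -0.1161])]
yellow (327, [233, 151, 57, 40], [261.0, 178.9], [54.2, 54.3]) [array([0.5814, 0.2069]), array([0.584 , 0.2061]), array([0.5871, 0.2051]), array([0.5979, 0.2016])]
red (1295, [237, 158, 49, 51], [261.0, 183.2], [48.4, 50.4]) [array([0.5852, 0.2056]), array([0.5879, 0.2047]), array([0.5911, 0.2037]), array([0.6026, 0.2   ])]
```

View pics/c6.png

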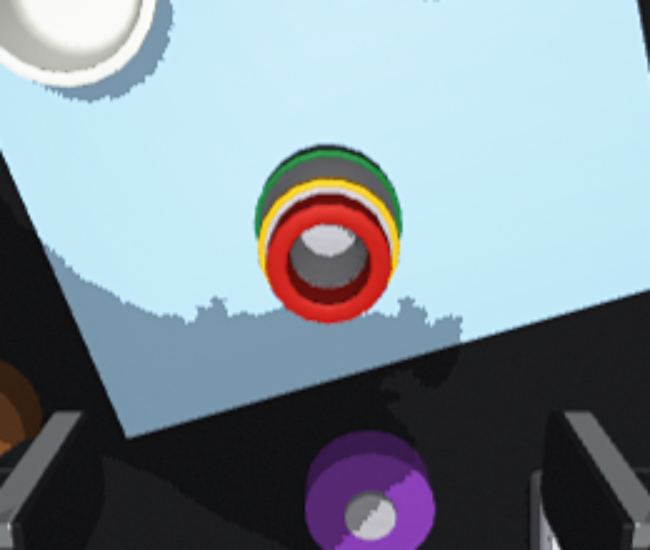

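The red ring (261,183) lies undisturbed on the barrel, and all bands still agree on (0.5875,0.205). Go down 130 mm and grip it.

```bash
python3 -m jog '[{"hand":0,"translation":[0.001,0,0.030],"rot":[0,0,0]},{"hand":0,"translation":[0.001,0,0.060],"rot":[0,0,0]},{"hand":0,"translation":[0.001,0,0.090],"rot":[0,0,0]},{"hand":0,"translation":[0.001,0,0.112],"rot":[0,0,0]},{"hand":0,"translation":[0.001,0,0.125],"rot":[0,0,0]},{"hand":0,"translation":[0.001,0,0.130],"rot":[0,0,0]},{"hand":0,"translation":[0.001,0,0.130],"rot":[0,0,0]},{"hand":60,"translation":[0.001,0,0.130],"rot":[0,0,0]},{"hand":80,"translation":[0.001,0,0.130],"rot":[0,0,0]},{"hand":100,"translation":[0.001,0,0.130],"rot":[0,0,0]},{"hand":140,"translation":[0.001,0,0.130],"rot":[0,0,0]},{"hand":180,"translation":[0.001,0,0.130],"rot":[0,0,0]}]' 30
python3 -m jog '[{"hand":180,"translation":[0,0,0],"rot":[0,0,0]},{"hand":180,"translation":[0,0,0],"rot":[0,0,0]},{"hand":180,"translation":[0,0,0],"rot":[0,0,0]},{"hand":180,"translation":[0,0,0],"rot":[0,0,0]}]'
```

```text
time: 11.67
position: [0.5896, 0.2057, 0.081]
orientation: [0.812, 0.583, 0.001, 0.0]
force: [-0.7, -0.4, 6.5]
opening: 0.0441
time: 12.0
position: [0.5896, 0.2057, 0.081]
orientation: [0.812, 0.583, 0.001, 0.0]
force: [-1.1, -0.6, 6.5]
opening: 0.0438
```

```bash
python3 -m jog '[{"hand":180,"translation":[0,0,-0.006],"rot":[0,0,0]},{"hand":180,"translation":[0,0,-0.016],"rot":[0,0,0]},{"hand":180,"translation":[0,0,-0.035],"rot":[0,0,0]},{"hand":180,"translation":[0,0,-0.060],"rot":[0,0,0]},{"hand":180,"translation":[0,0,-0.085],"rot":[0,0,0]},{"hand":180,"translation":[0,0,-0.105],"rot":[0,0,0]},{"hand":180,"translation":[0,0,-0.120],"rot":[0,0,0]},{"hand":180,"translation":[0,0,-0.120],"rot":[0,0,0]}]'
python3 -m jog '[{"hand":180,"translation":[-0.020,0.009,0],"rot":[0,0,0]},{"hand":180,"translation":[-0.055,0.024,0],"rot":[0,0,0]},{"hand":180,"translation":[-0.090,0.039,0],"rot":[0,0,0]},{"hand":180,"translation":[-0.125,0.054,0],"rot":[0,0,0]},{"hand":180,"translation":[-0.160,0.069,0],"rot":[0,0,0]},{"hand":180,"translation":[-0.195,0.084,0],"rot":[0,0,0]},{"hand":180,"translation":[-0.230,0.100,0],"rot":[0,0,0]},{"hand":180,"translation":[-0.265,0.115,0],"rot":[0,0,0]},{"hand":180,"translation":[-0.300,0.130,0],"rot":[0,0,0]},{"hand":180,"translation":[-0.335,0.146,0],"rot":[0,0,0]},{"hand":180,"translation":[-0.370,0.161,0],"rot":[0,0,0]},{"hand":180,"translation":[-0.400,0.174,0],"rot":[0,0,0]}]'
python3 -m jog '[{"hand":180,"translation":[-0.016,0.007,0],"rot":[0,0,0]},{"hand":180,"translation":[-0.024,0.010,0],"rot":[0,0,0]},{"hand":180,"translation":[-0.024,0.010,0],"rot":[0,0,0]},{"hand":180,"translation":[-0.024,0.010,0],"rot":[0,0,0]},{"hand":180,"translation":[-0.024,0.010,0],"rot":[0,0,0]}]'
python3 - <<'E'
from h import *
k=cal("wrist");im=snapshot("wrist");cv2.imwrite("pics/w7.png",im);s=sense();print(s["position"],s["orientation"],s["force"],s["opening"],s["q"])
for c in RG:
  for b in blobs(im,c,200): print(c,b,[ray("wrist",*b[2],z,k)[:2].round(4) for z in(.009,.067)])
E
```

```text
time: 12.67
position: [0.5909, 0.2065, 0.2039]
orientation: [0.813, 0.583, 0.004, 0.001]
force: [0.6, -0.1, 1.1]
opening: 0.0441
time: 13.67
position: [0.6246, -0.2328, 0.1987]
orientation: [0.813, 0.582, -0.001, 0.0]
force: [0.2, -0.2, -0.4]
opening: 0.0443
time: 14.08
position: [0.6277, -0.2519, 0.1992]
orientation: [0.811, 0.584, 0.001, -0.001]
force: [1.0, 1.1, -0.1]
opening: 0.0438
[ 0.62776423 -0.25194018  0.19933832] [ 8.11315088e-01  5.84608167e-01  6.13559368e-04 -8.61113439e-04] [-0.35597715  1.14662553 -0.63624278] 0.04421258450971963 [ 0.47327832  0.80593317 -0.3160214   1.42099064  0.27497621  0.9587273
  1.33859202]
blue (1078, [279, 0, 49, 35], [300.8, 12.6], [34.9, 45.2]) [array([ 0.4948, -0.163 ]), array([ 0.5051, -0.1742])]
blue (464, [425, 263, 27, 24], [437.9, 274.5], [20.3, 27.3]) [array([ 0.8311, -0.0806]), array([ 0.7828, -0.1062])]
green (4393, [312, 77, 74, 77], [348.8, 115.1], [70.3, 77.6]) [array([ 0.6042, -0.1414]), array([ 0.5955, -0.1564])]
yellow (3788, [167, 38, 67, 72], [200.2, 73.7], [65.6, 71.6]) [array([ 0.5153, -0.2764]), array([ 0.5221, -0.2678])]
red (2157, [230, 143, 53, 51], [256.3, 168.0], [50.6, 52.4]) [array([ 0.6276, -0.2536]), array([ 0.6148, -0.249 ])]
red (5288, [215, 200, 88, 95], [258.6, 247.7], [88.4, 93.8]) [array([ 0.723 , -0.2829]), array([ 0.6935, -0.2732])]
```

View pics/w7.png

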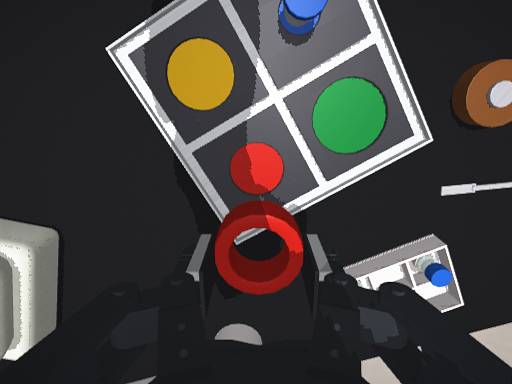

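The ring hangs level in the jaws (258,248), and the red felt (256,168) gives (0.628,-0.254). Lower it.

```bash
python3 -m jog '[{"hand":180,"translation":[-0.001,0,0.020],"rot":[0,0,0]},{"hand":180,"translation":[-0.002,0,0.050],"rot":[0,0,0]},{"hand":180,"translation":[-0.002,0,0.080],"rot":[0,0,0]},{"hand":180,"translation":[-0.002,0,0.110],"rot":[0,0,0]},{"hand":180,"translation":[-0.002,0,0.135],"rot":[0,0,0]},{"hand":180,"translation":[-0.002,0,0.155],"rot":[0,0,0]},{"hand":180,"translation":[-0.002,0,0.166],"rot":[0,0,0]},{"hand":180,"translation":[-0.002,0,0.170],"rot":[0,0,0]},{"hand":180,"translation":[-0.002,0,0.172],"rot":[0,0,0]},{"hand":180,"translation":[-0.002,0,0.173],"rot":[0,0,0]},{"hand":180,"translation":[-0.002,0,0.173],"rot":[0,0,0]},{"hand":180,"translation":[-0.002,0,0.173],"rot":[0,0,0]}]'
python3 -m jog '[{"hand":180,"translation":[0,0,0.001],"rot":[0,0,0]},{"hand":180,"translation":[0,0,0.002],"rot":[0,0,0]},{"hand":180,"translation":[0,0,0.002],"rot":[0,0,0]},{"hand":180,"translation":[0,0,0.002],"rot":[0,0,0]}]'
```

```text
time: 15.13
position: [0.6276, -0.2573, 0.0277]
orientation: [0.812, 0.583, 0.001, 0.001]
force: [0.6, -0.2, -0.3]
opening: 0.0438
time: 15.47
position: [0.6267, -0.2571, 0.0244]
orientation: [0.812, 0.583, 0.0, 0.0]
force: [-0.1, 0.6, -0.0]
opening: 0.0438
```

```bash
python3 -m jog '[{"hand":180,"translation":[0.001,0,0],"rot":[0,0,0]},{"hand":180,"translation":[0.003,0,0.001],"rot":[0,0,0]},{"hand":180,"translation":[0.003,0,0.001],"rot":[0,0,0]},{"hand":180,"translation":[0.003,0,0.001],"rot":[0,0,0]}]'
python3 -m jog '[{"hand":180,"translation":[0,0,0.001],"rot":[0,0,0]},{"hand":180,"translation":[0,0,0.001],"rot":[0,0,0]},{"hand":180,"translation":[0,0,0.001],"rot":[0,0,0]}]'
python3 -m jog '[{"hand":180,"translation":[0,0,0.001],"rot":[0,0,0]},{"hand":180,"translation":[0,0,0.001],"rot":[0,0,0]},{"hand":180,"translation":[0,0,0.001],"rot":[0,0,0]}]'
```

```text
time: 15.8
position: [0.6277, -0.2538, 0.0232]
orientation: [0.812, 0.583, 0.0, -0.0]
force: [-1.1, 0.6, -0.4]
opening: 0.0437
time: 16.05
position: [0.6276, -0.2543, 0.0222]
orientation: [0.812, 0.583, -0.0, -0.0]
force: [-0.7, -0.4, 0.4]
opening: 0.0442
time: 16.3
position: [0.6276, -0.2543, 0.0221]
orientation: [0.812, 0.583, -0.0, 0.0]
force: [-1.8, 0.1, 5.3]
opening: 0.0438
```

Contact exactly as predicted (0.0222). Release, rise and return to the stack.

```bash
python3 -m jog '[{"hand":180,"translation":[0,0,-0.001],"rot":[0,0,0]},{"hand":140,"translation":[0,0,-0.001],"rot":[0,0,0]},{"hand":100,"translation":[0,0,-0.001],"rot":[0,0,0]},{"hand":50,"translation":[0,0,-0.001],"rot":[0,0,0]},{"hand":0,"translation":[0,0,-0.001],"rot":[0,0,0]},{"hand":0,"translation":[0,0,-0.001],"rot":[0,0,0]},{"hand":0,"translation":[0,0,-0.001],"rot":[0,0,0]}]'
python3 -m jog '[{"hand":0,"translation":[0,0,-0.010],"rot":[0,0,0]},{"hand":0,"translation":[0,0,-0.030],"rot":[0,0,0]},{"hand":0,"translation":[0,0,-0.060],"rot":[0,0,0]},{"hand":0,"translation":[0,0,-0.090],"rot":[0,0,0]},{"hand":0,"translation":[0,0,-0.120],"rot":[0,0,0]},{"hand":0,"translation":[0,0,-0.150],"rot":[0,0,0]},{"hand":0,"translation":[0,0,-0.170],"rot":[0,0,0]},{"hand":0,"translation":[0,0,-0.180],"rot":[0,0,0]},{"hand":0,"translation":[0,0,-0.180],"rot":[0,0,0]}]'
python3 -c "
from h import *
k=cal('wrist');im=snapshot('wrist');cv2.imwrite('pics/w8.png',im);s=sense();print(s['position'],s['orientation'])
for c in RG:
  for b in blobs(im,c,200): print(c,b,[ray('wrist',*b[2],z,k)[:2].round(4) for z in(.009,.031)])"
python3 -m jog '[{"hand":0,"translation":[0.020,-0.009,0],"rot":[0,0,0]},{"hand":0,"translation":[0.055,-0.024,0],"rot":[0,0,0]},{"hand":0,"translation":[0.090,-0.039,0],"rot":[0,0,0]},{"hand":0,"translation":[0.125,-0.054,0],"rot":[0,0,0]},{"hand":0,"translation":[0.160,-0.069,0],"rot":[0,0,0]},{"hand":0,"translation":[0.195,-0.084,0],"rot":[0,0,0]},{"hand":0,"translation":[0.230,-0.100,0],"rot":[0,0,0]},{"hand":0,"translation":[0.265,-0.115,0],"rot":[0,0,0]},{"hand":0,"translation":[0.300,-0.130,0],"rot":[0,0,0]},{"hand":0,"translation":[0.335,-0.146,0],"rot":[0,0,0]},{"hand":0,"translation":[0.370,-0.161,0],"rot":[0,0,0]},{"hand":0,"translation":[0.400,-0.175,0],"rot":[0,0,0]}]'
python3 -m jog '[{"hand":0,"translation":[0.015,-0.007,0],"rot":[0,0,0]},{"hand":0,"translation":[0.022,-0.010,0],"rot":[0,0,0]},{"hand":0,"translation":[0.022,-0.010,0],"rot":[0,0,0]},{"hand":0,"translation":[0.022,-0.010,0],"rot":[0,0,0]},{"hand":0,"translation":[0.022,-0.010,0],"rot":[0,0,0]}]'
python3 - <<'E'
from h import *
k=cal("wrist");im=snapshot("wrist");cv2.imwrite("pics/w9.png",im);s=sense();print(s["position"],s["orientation"],s["opening"])
for c in RG:
  for b in blobs(im,c,100): print(c,b,[ray("wrist",*b[2],z,k)[:2].round(4) for z in(.068,.026)])
a=cv2.imread("pics/w8.png")[:,100:440]; cv2.imwrite("pics/c9.png",np.hstack([a,im[:,80:440]]))
E
```

```text
time: 16.88
position: [0.6276, -0.2542, 0.0222]
orientation: [0.812, 0.583, 0.0, -0.0]
force: [0.1, 0.2, -0.1]
opening: 0.0856
time: 17.63
position: [0.6292, -0.2546, 0.2055]
orientation: [0.812, 0.583, 0.002, 0.002]
force: [-0.1, 0.5, 0.1]
opening: 0.0852
[ 0.6279635  -0.25433798  0.20320742] [8.12407668e-01 5.83089179e-01 4.93568255e-04 7.39147851e-04]
blue (917, [280, 0, 47, 32], [301.3, 11.4], [32.5, 42.2]) [array([ 0.496 , -0.1643]), array([ 0.4998, -0.1685])]
blue (450, [425, 257, 27, 23], [437.8, 268.1], [20.1, 26.7]) [array([ 0.8305, -0.0806]), array([ 0.8126, -0.0903])]
green (4303, [314, 73, 73, 76], [349.9, 110.9], [69.4, 77.0]) [array([ 0.6042, -0.1412]), array([ 0.601, -0.147])]
yellow (3697, [171, 35, 66, 72], [203.2, 70.6], [64.6, 71.0]) [array([ 0.5154, -0.2763]), array([ 0.518 , -0.2732])]
red (2109, [233, 139, 52, 51], [258.5, 163.8], [50.3, 51.6]) [array([ 0.6278, -0.2537]), array([ 0.623 , -0.2521])]
time: 18.68
position: [0.5879, 0.1834, 0.2002]
orientation: [0.812, 0.584, -0.002, -0.001]
force: [-0.2, 0.9, -0.0]
opening: 0.0851
time: 19.1
position: [0.5878, 0.2016, 0.2015]
orientation: [0.813, 0.582, -0.001, 0.001]
force: [0.1, -0.1, -1.0]
opening: 0.0856
[0.5879249  0.20165625 0.20179226] [ 8.13485888e-01  5.81583537e-01 -8.56214416e-04  7.53127264e-04] 0.0856351591554956
blue (435, [498, 0, 14, 58], [505.7, 11.9], [10.9, 73.2]) [array([0.5185, 0.4354]), array([0.5192, 0.4671])]
green (292, [232, 139, 60, 37], [261.6, 170.0], [58.1, 60.3]) [array([0.5785, 0.2078]), array([0.5882, 0.2048])]
green (1502, [0, 239, 36, 54], [14.7, 268.4], [36.1, 55.9]) [array([ 0.5947, -0.0689]), array([ 0.6069, -0.1141])]
yellow (478, [233, 150, 58, 58], [261.9, 178.4], [56.1, 56.7]) [array([0.5862, 0.2054]), array([0.5972, 0.2021])]
```

View pics/c9.png

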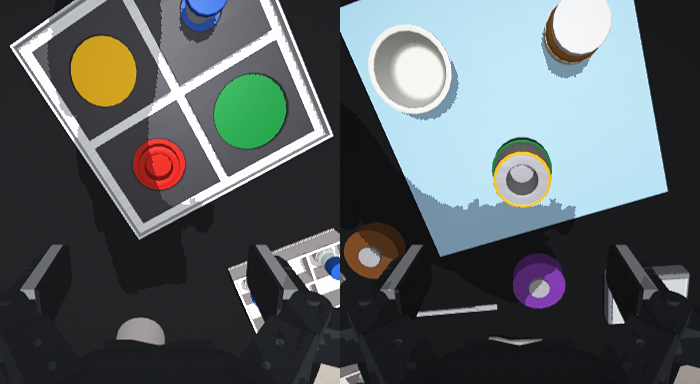

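Left half: the ring lies flat and centred in the red pocket (158,164). Right half: barrel bore and base spigot at (522,178), with mortar and jar unmoved. Grip the barrel, TCP to z 0.042.

```bash
python3 -m jog '[{"hand":0,"translation":[0.001,-0.001,0.030],"rot":[0,0,0]},{"hand":0,"translation":[0.002,-0.001,0.060],"rot":[0,0,0]},{"hand":0,"translation":[0.002,-0.001,0.090],"rot":[0,0,0]},{"hand":0,"translation":[0.002,-0.001,0.120],"rot":[0,0,0]},{"hand":0,"translation":[0.002,-0.001,0.145],"rot":[0,0,0]},{"hand":0,"translation":[0.002,-0.001,0.157],"rot":[0,0,0]},{"hand":0,"translation":[0.002,-0.001,0.160],"rot":[0,0,0]},{"hand":40,"translation":[0.002,-0.001,0.160],"rot":[0,0,0]},{"hand":60,"translation":[0.002,-0.001,0.160],"rot":[0,0,0]},{"hand":80,"translation":[0.002,-0.001,0.160],"rot":[0,0,0]},{"hand":100,"translation":[0.002,-0.001,0.160],"rot":[0,0,0]},{"hand":140,"translation":[0.002,-0.001,0.160],"rot":[0,0,0]}]' 60
python3 -m jog '[{"hand":160,"translation":[0,0,0],"rot":[0,0,0]},{"hand":160,"translation":[0,0,0],"rot":[0,0,0]},{"hand":160,"translation":[0,0,0],"rot":[0,0,0]},{"hand":160,"translation":[0,0,0],"rot":[0,0,0]}]'
```

```text
time: 20.15
position: [0.5878, 0.2055, 0.0445]
orientation: [0.813, 0.583, 0.0, 0.001]
force: [-1.3, -4.2, 8.7]
opening: 0.0526
time: 20.48
position: [0.5879, 0.2055, 0.0446]
orientation: [0.813, 0.583, 0.0, 0.001]
force: [-3.0, -2.7, 8.3]
opening: 0.0531
```

```bash
python3 -m jog '[{"hand":160,"translation":[0,0,-0.006],"rot":[0,0,0]},{"hand":160,"translation":[0,0,-0.016],"rot":[0,0,0]},{"hand":160,"translation":[0,0,-0.035],"rot":[0,0,0]},{"hand":160,"translation":[0,0,-0.060],"rot":[0,0,0]},{"hand":160,"translation":[0,0,-0.090],"rot":[0,0,0]},{"hand":160,"translation":[0,0,-0.120],"rot":[0,0,0]},{"hand":160,"translation":[0,0,-0.145],"rot":[0,0,0]},{"hand":160,"translation":[0,0,-0.155],"rot":[0,0,0]},{"hand":160,"translation":[0,0,-0.155],"rot":[0,0,0]}]'
python3 -m jog '[{"hand":160,"translation":[-0.020,0.004,0],"rot":[0,0,0]},{"hand":160,"translation":[-0.055,0.010,0],"rot":[0,0,0]},{"hand":160,"translation":[-0.090,0.016,0],"rot":[0,0,0]},{"hand":160,"translation":[-0.128,0.023,0],"rot":[0,0,0]},{"hand":160,"translation":[-0.166,0.030,0],"rot":[0,0,0]},{"hand":160,"translation":[-0.204,0.037,0],"rot":[0,0,0]},{"hand":160,"translation":[-0.242,0.044,0],"rot":[0,0,0]},{"hand":160,"translation":[-0.280,0.050,0],"rot":[0,0,0]},{"hand":160,"translation":[-0.318,0.057,0],"rot":[0,0,0]},{"hand":160,"translation":[-0.356,0.064,0],"rot":[0,0,0]},{"hand":160,"translation":[-0.394,0.071,0],"rot":[0,0,0]},{"hand":160,"translation":[-0.430,0.077,0],"rot":[0,0,0]}]'
python3 -m jog '[{"hand":160,"translation":[-0.030,0.005,0],"rot":[0,0,0]},{"hand":160,"translation":[-0.045,0.008,0],"rot":[0,0,0]},{"hand":160,"translation":[-0.050,0.009,0],"rot":[0,0,0]},{"hand":160,"translation":[-0.050,0.009,0],"rot":[0,0,0]},{"hand":160,"translation":[-0.050,0.009,0],"rot":[0,0,0]},{"hand":160,"translation":[-0.050,0.009,0],"rot":[0,0,0]}]'
python3 - <<'E'
from h import *
k=cal("wrist");im=snapshot("wrist");cv2.imwrite("pics/w10.png",im);s=sense();print(s["position"],s["orientation"],s["force"],s["opening"],s["q"])
for c in RG:
  for b in blobs(im,c,200): print(c,b,[ray("wrist",*b[2],z,k)[:2].round(4) for z in(.009,.067)])
E
```

```text
time: 21.23
position: [0.5887, 0.2081, 0.2004]
orientation: [0.812, 0.583, 0.003, 0.0]
force: [-0.2, 0.7, -5.7]
opening: 0.0531
time: 22.23
position: [0.5205, -0.227, 0.1954]
orientation: [0.813, 0.583, -0.001, -0.001]
force: [1.1, -0.8, -5.0]
opening: 0.0531
time: 22.73
position: [0.5154, -0.2724, 0.1967]
orientation: [0.811, 0.585, 0.0, -0.001]
force: [0.5, 0.8, -4.7]
opening: 0.053
[ 0.51555112 -0.27254433  0.19691229] [ 8.11347194e-01  5.84563680e-01  4.79959896e-04 -8.97022304e-04] [ 0.1284309   0.6730419  -4.87560218] 0.05284161310873031 [ 0.60427069  0.68933577 -0.33696892  1.72597976  0.30148257  0.77852057
  1.3708539 ]
blue (1679, [329, 99, 55, 44], [358.2, 120.3], [40.7, 52.8]) [array([ 0.5   , -0.1543]), array([ 0.4898, -0.1708])]
blue (291, [386, 360, 22, 23], [395.2, 372.4], [13.5, 26.7]) [array([ 0.8561, -0.1831]), array([ 0.7833, -0.1945])]
green (3365, [356, 173, 68, 64], [389.5, 204.6], [59.5, 70.1]) [array([ 0.6052, -0.1414]), array([ 0.5765, -0.1601])]
yellow (2732, [224, 140, 62, 56], [254.3, 167.8], [54.6, 62.5]) [array([ 0.5138, -0.276 ]), array([ 0.5011, -0.271 ])]
yellow (2441, [200, 213, 118, 113], [258.6, 269.4], [112.2, 118.9]) [array([ 0.6379, -0.3126]), array([ 0.6034, -0.3012])]
```

View pics/w10.png

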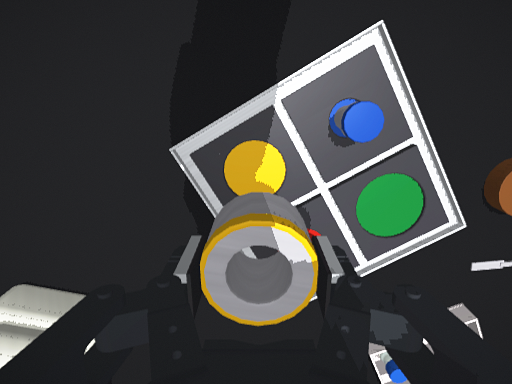

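The barrel hangs level (258,270); yellow felt (254,168) is partly hidden, so I keep the earlier estimate (0.5154,-0.2765). Plunger and ring are still in place. Lower.

```bash
python3 -m jog '[{"hand":160,"translation":[-0.001,0,0.020],"rot":[0,0,0]},{"hand":160,"translation":[-0.001,0,0.050],"rot":[0,0,0]},{"hand":160,"translation":[-0.001,0,0.080],"rot":[0,0,0]},{"hand":160,"translation":[-0.001,0,0.110],"rot":[0,0,0]},{"hand":160,"translation":[-0.001,0,0.135],"rot":[0,0,0]},{"hand":160,"translation":[-0.001,0,0.150],"rot":[0,0,0]},{"hand":160,"translation":[-0.001,0,0.158],"rot":[0,0,0]},{"hand":160,"translation":[-0.001,0,0.160],"rot":[0,0,0]},{"hand":160,"translation":[-0.001,0,0.160],"rot":[0,0,0]},{"hand":160,"translation":[-0.001,0,0.160],"rot":[0,0,0]},{"hand":160,"translation":[-0.001,0,0.160],"rot":[0,0,0]}]'
python3 -m jog '[{"hand":160,"translation":[0,0,0.001],"rot":[0,0,0]},{"hand":160,"translation":[0,0,0.002],"rot":[0,0,0]},{"hand":160,"translation":[0,0,0.002],"rot":[0,0,0]},{"hand":160,"translation":[0,0,0.002],"rot":[0,0,0]}]'
```

```text
time: 23.7
position: [0.5158, -0.2765, 0.0386]
orientation: [0.812, 0.583, 0.001, 0.001]
force: [-0.6, -0.2, -5.7]
opening: 0.0531
time: 24.03
position: [0.5147, -0.2763, 0.0355]
orientation: [0.812, 0.583, 0.0, 0.0]
force: [-0.1, -0.2, -5.2]
opening: 0.0532
```

Position is on target; 8 mm to go (contact expected near 0.0276).

```bash
python3 -m jog '[{"hand":160,"translation":[0,0,0.002],"rot":[0,0,0]},{"hand":160,"translation":[0,0,0.004],"rot":[0,0,0]},{"hand":160,"translation":[0,0,0.006],"rot":[0,0,0]},{"hand":160,"translation":[0,0,0.006],"rot":[0,0,0]},{"hand":160,"translation":[0,0,0.006],"rot":[0,0,0]}]'
python3 -m jog '[{"hand":160,"translation":[0,0,0.001],"rot":[0,0,0]},{"hand":160,"translation":[0,0,0.001],"rot":[0,0,0]},{"hand":160,"translation":[0,0,0.001],"rot":[0,0,0]}]'
python3 -m jog '[{"hand":160,"translation":[0,0,0.001],"rot":[0,0,0]},{"hand":160,"translation":[0,0,0.001],"rot":[0,0,0]},{"hand":160,"translation":[0,0,0.001],"rot":[0,0,0]}]'
```

```text
time: 24.45
position: [0.5145, -0.2761, 0.029]
orientation: [0.812, 0.583, -0.0, -0.0]
force: [0.3, -0.1, -4.9]
opening: 0.053
time: 24.7
position: [0.5147, -0.2762, 0.0282]
orientation: [0.812, 0.583, 0.0, -0.0]
force: [0.0, 0.0, -5.6]
opening: 0.0529
time: 24.95
position: [0.5148, -0.2762, 0.0277]
orientation: [0.812, 0.583, 0.0, 0.0]
force: [-0.7, 0.3, -0.6]
opening: 0.0528
```

Touching down. Release, rise, check and return for the base.

```bash
python3 -m jog '[{"hand":160,"translation":[0,0,0],"rot":[0,0,0]},{"hand":120,"translation":[0,0,0],"rot":[0,0,0]},{"hand":80,"translation":[0,0,0],"rot":[0,0,0]},{"hand":40,"translation":[0,0,0],"rot":[0,0,0]},{"hand":0,"translation":[0,0,0],"rot":[0,0,0]},{"hand":0,"translation":[0,0,0],"rot":[0,0,0]},{"hand":0,"translation":[0,0,0],"rot":[0,0,0]}]'
python3 -m jog '[{"hand":0,"translation":[0,0,-0.010],"rot":[0,0,0]},{"hand":0,"translation":[0,0,-0.030],"rot":[0,0,0]},{"hand":0,"translation":[0,0,-0.060],"rot":[0,0,0]},{"hand":0,"translation":[0,0,-0.090],"rot":[0,0,0]},{"hand":0,"translation":[0,0,-0.120],"rot":[0,0,0]},{"hand":0,"translation":[0,0,-0.150],"rot":[0,0,0]},{"hand":0,"translation":[0,0,-0.168],"rot":[0,0,0]},{"hand":0,"translation":[0,0,-0.174],"rot":[0,0,0]},{"hand":0,"translation":[0,0,-0.174],"rot":[0,0,0]}]'
python3 -c "
from h import *
cv2.imwrite('pics/w11.png',snapshot('wrist'))"
python3 -m jog '[{"hand":0,"translation":[0.020,-0.004,0],"rot":[0,0,0]},{"hand":0,"translation":[0.055,-0.010,0],"rot":[0,0,0]},{"hand":0,"translation":[0.090,-0.016,0],"rot":[0,0,0]},{"hand":0,"translation":[0.128,-0.023,0],"rot":[0,0,0]},{"hand":0,"translation":[0.166,-0.030,0],"rot":[0,0,0]},{"hand":0,"translation":[0.204,-0.037,0],"rot":[0,0,0]},{"hand":0,"translation":[0.242,-0.044,0],"rot":[0,0,0]},{"hand":0,"translation":[0.280,-0.050,0],"rot":[0,0,0]},{"hand":0,"translation":[0.318,-0.057,0],"rot":[0,0,0]},{"hand":0,"translation":[0.356,-0.064,0],"rot":[0,0,0]},{"hand":0,"translation":[0.394,-0.071,0],"rot":[0,0,0]},{"hand":0,"translation":[0.430,-0.077,0],"rot":[0,0,0]}]'
python3 -m jog '[{"hand":0,"translation":[0.030,-0.005,0],"rot":[0,0,0]},{"hand":0,"translation":[0.045,-0.008,0],"rot":[0,0,0]},{"hand":0,"translation":[0.049,-0.009,0],"rot":[0,0,0]},{"hand":0,"translation":[0.049,-0.009,0],"rot":[0,0,0]},{"hand":0,"translation":[0.049,-0.009,0],"rot":[0,0,0]},{"hand":0,"translation":[0.049,-0.009,0],"rot":[0,0,0]},{"hand":0,"translation":[0.049,-0.009,0],"rot":[0,0,0]}]'
python3 - <<'E'
from h import *
k=cal("wrist");im=snapshot("wrist");cv2.imwrite("pics/w12.png",im);s=sense();print(s["position"],s["orientation"],s["opening"])
for c in RG:
  for b in blobs(im,c,100): print(c,b,[ray("wrist",*b[2],z,k)[:2].round(4) for z in(.026,)])
a=cv2.imread("pics/w11.png")[:,100:470]; cv2.imwrite("pics/c12.png",np.hstack([a,im[:,80:440]]))
E
```

```text
time: 25.53
position: [0.5149, -0.2763, 0.0273]
orientation: [0.812, 0.583, 0.0, 0.0]
force: [-0.7, 0.1, -0.8]
opening: 0.0852
time: 26.28
position: [0.5156, -0.2766, 0.2034]
orientation: [0.812, 0.583, 0.001, 0.002]
force: [-0.6, -1.0, 0.3]
opening: 0.0853
time: 27.33
position: [0.5779, 0.1579, 0.1993]
orientation: [0.812, 0.584, -0.002, -0.001]
force: [0.9, -0.2, 0.8]
opening: 0.085
time: 27.92
position: [0.5867, 0.2022, 0.2012]
orientation: [0.813, 0.582, -0.001, 0.001]
force: [-0.2, 0.8, 1.4]
opening: 0.0853
[0.58673517 0.20274142 0.20129856] [ 8.13252848e-01  5.81910143e-01 -4.12632871e-04  4.69119693e-04] 0.08520297979798727
blue (494, [497, 0, 15, 62], [505.4, 13.3], [11.7, 77.4]) [array([0.5193, 0.4674])]
green (460, [232, 140, 60, 59], [261.0, 169.1], [58.3, 58.9]) [array([0.5861, 0.2053])]
green (1473, [0, 241, 35, 54], [14.5, 269.6], [35.5, 55.4]) [array([ 0.6071, -0.1138])]
```

View pics/c12.png

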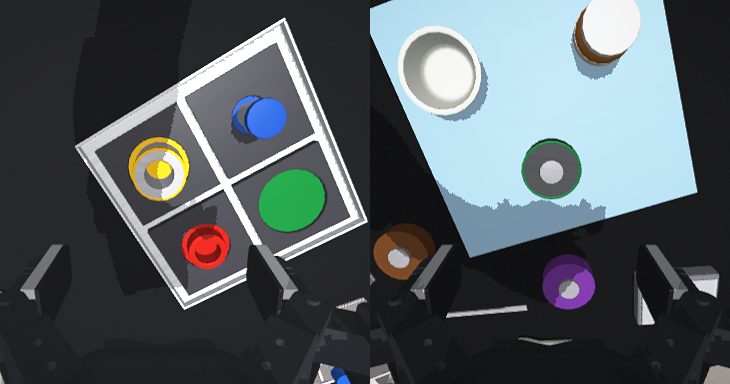

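Left: barrel stands in the yellow pocket (158,170), with ring and plunger fine. Right: the base with green band at (551,169), at (0.586,0.205). From this picture the open pad tips sit about 13–15 mm behind the TCP, so TCP z of about 0.006 puts the tips near 0.013 when gripping 65 mm.

```bash
python3 -m jog '[{"hand":0,"translation":[0.001,0,0.030],"rot":[0,0,0]},{"hand":0,"translation":[0.001,0,0.060],"rot":[0,0,0]},{"hand":0,"translation":[0.001,0,0.090],"rot":[0,0,0]},{"hand":0,"translation":[0.001,0,0.120],"rot":[0,0,0]},{"hand":0,"translation":[0.001,0,0.145],"rot":[0,0,0]},{"hand":0,"translation":[0.001,0,0.160],"rot":[0,0,0]},{"hand":0,"translation":[0.001,0,0.168],"rot":[0,0,0]},{"hand":0,"translation":[0.001,0,0.170],"rot":[0,0,0]},{"hand":0,"translation":[0.001,0,0.170],"rot":[0,0,0]},{"hand":0,"translation":[0.001,0,0.170],"rot":[0,0,0]}]' 60
python3 - <<'E'
from h import *
k=cal("wrist");im=snapshot("wrist");cv2.imwrite("pics/w13.png",im);s=sense();print(s["position"],s["orientation"],s["force"])
for b in blobs(im,'green',100): print(b,ray("wrist",*b[2],.026,k)[:2].round(4))
E
```

```text
time: 28.8
position: [0.5878, 0.2061, 0.0325]
orientation: [0.813, 0.583, 0.001, 0.0]
force: [-0.6, -0.2, 0.3]
opening: 0.0857
[0.58785181 0.20628241 0.03270495] [8.12547101e-01 5.82894153e-01 1.24463711e-03 2.59236377e-04] [-0.07903422 -0.35367867  0.55708497]
(1541, [197, 189, 118, 107], [255.4, 241.4], [105.7, 117.4]) [0.5856 0.2055]
```

View pics/w13.png

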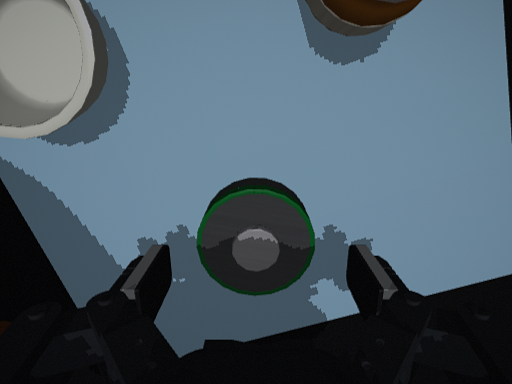

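The base (255,241) is centred between the open pads (160 to 356), with the jar and mortar well clear. Finish the descent and grip.

```bash
python3 -m jog '[{"hand":0,"translation":[-0.001,-0.001,0.012],"rot":[0,0,0]},{"hand":0,"translation":[-0.001,-0.001,0.020],"rot":[0,0,0]},{"hand":0,"translation":[-0.001,-0.001,0.025],"rot":[0,0,0]},{"hand":0,"translation":[-0.001,-0.001,0.026],"rot":[0,0,0]},{"hand":0,"translation":[-0.001,-0.001,0.026],"rot":[0,0,0]},{"hand":30,"translation":[-0.001,-0.001,0.026],"rot":[0,0,0]},{"hand":45,"translation":[-0.001,-0.001,0.026],"rot":[0,0,0]},{"hand":60,"translation":[-0.001,-0.001,0.026],"rot":[0,0,0]},{"hand":80,"translation":[-0.001,-0.001,0.026],"rot":[0,0,0]},{"hand":120,"translation":[-0.001,-0.001,0.026],"rot":[0,0,0]},{"hand":140,"translation":[-0.001,-0.001,0.026],"rot":[0,0,0]},{"hand":140,"translation":[-0.001,-0.001,0.026],"rot":[0,0,0]}]' 60
python3 -m jog '[{"hand":140,"translation":[0,0,0],"rot":[0,0,0]},{"hand":140,"translation":[0,0,0],"rot":[0,0,0]},{"hand":140,"translation":[0,0,0],"rot":[0,0,0]}]'
```

```text
time: 29.85
position: [0.5856, 0.2051, 0.0063]
orientation: [0.812, 0.583, 0.0, 0.0]
force: [-2.0, -0.7, 5.4]
opening: 0.0629
time: 30.1
position: [0.5857, 0.2052, 0.0063]
orientation: [0.812, 0.583, 0.0, 0.0]
force: [-1.1, -1.3, 6.1]
opening: 0.0629
```

```bash
python3 -m jog '[{"hand":140,"translation":[0,0,-0.005],"rot":[0,0,0]},{"hand":140,"translation":[0,0,-0.013],"rot":[0,0,0]},{"hand":140,"translation":[0,0,-0.025],"rot":[0,0,0]},{"hand":140,"translation":[0,0,-0.045],"rot":[0,0,0]},{"hand":140,"translation":[0,0,-0.070],"rot":[0,0,0]},{"hand":140,"translation":[0,0,-0.100],"rot":[0,0,0]},{"hand":140,"translation":[0,0,-0.130],"rot":[0,0,0]},{"hand":140,"translation":[0,0,-0.155],"rot":[0,0,0]},{"hand":140,"translation":[0,0,-0.175],"rot":[0,0,0]},{"hand":140,"translation":[0,0,-0.180],"rot":[0,0,0]},{"hand":140,"translation":[0,0,-0.180],"rot":[0,0,0]}]'
python3 -m jog '[{"hand":140,"translation":[-0.015,0.006,0],"rot":[0,0,0]},{"hand":140,"translation":[-0.045,0.018,0],"rot":[0,0,0]},{"hand":140,"translation":[-0.077,0.031,0],"rot":[0,0,0]},{"hand":140,"translation":[-0.110,0.044,0],"rot":[0,0,0]},{"hand":140,"translation":[-0.143,0.057,0],"rot":[0,0,0]},{"hand":140,"translation":[-0.176,0.070,0],"rot":[0,0,0]},{"hand":140,"translation":[-0.210,0.084,0],"rot":[0,0,0]},{"hand":140,"translation":[-0.243,0.097,0],"rot":[0,0,0]},{"hand":140,"translation":[-0.275,0.110,0],"rot":[0,0,0]},{"hand":140,"translation":[-0.302,0.121,0],"rot":[0,0,0]},{"hand":140,"translation":[-0.318,0.127,0],"rot":[0,0,0]},{"hand":140,"translation":[-0.322,0.129,0],"rot":[0,0,0]}]'
python3 -m jog '[{"hand":140,"translation":[0,0,0],"rot":[0,0,0]},{"hand":140,"translation":[0,0,0],"rot":[0,0,0]},{"hand":140,"translation":[0,0,0],"rot":[0,0,0]},{"hand":140,"translation":[0,0,0],"rot":[0,0,0]}]'
python3 - <<'E'
from h import *
k=cal("wrist");im=snapshot("wrist");cv2.imwrite("pics/w14.png",im);s=sense();print(s["position"],s["orientation"],s["force"],s["opening"])
for c in RG:
  for b in blobs(im,c,200): print(c,b,[ray("wrist",*b[2],z,k)[:2].round(4) for z in(.009,.067)])
E
```

```text
time: 31.02
position: [0.5864, 0.2058, 0.1873]
orientation: [0.812, 0.583, 0.002, 0.0]
force: [-0.1, 0.0, -5.1]
opening: 0.0628
time: 32.02
position: [0.6023, -0.1474, 0.1829]
orientation: [0.815, 0.58, -0.003, 0.0]
force: [-0.2, -0.8, -5.6]
opening: 0.0628
time: 32.35
position: [0.6047, -0.1384, 0.185]
orientation: [0.811, 0.584, 0.0, -0.001]
force: [0.6, 0.8, -5.8]
opening: 0.0625
[ 0.60473727 -0.13879869  0.18514276] [ 8.11592849e-01  5.84223151e-01  2.01098997e-04 -5.63134547e-04] [-0.25771369  0.47598687 -5.58973537] 0.062788658021783
blue (2164, [158, 46, 59, 51], [186.8, 71.1], [45.7, 60.7]) [array([ 0.4875, -0.1725]), array([ 0.4955, -0.1617])]
green (3676, [219, 136, 73, 63], [254.6, 168.1], [62.5, 74.7]) [array([ 0.6009, -0.1409]), array([ 0.5882, -0.1359])]
green (2636, [190, 205, 138, 127], [258.4, 267.8], [126.4, 136.9]) [array([ 0.718, -0.176]), array([ 0.684 , -0.1646])]
yellow (1431, [52, 99, 85, 69], [94.9, 134.0], [67.1, 84.9]) [array([ 0.5136, -0.2865]), array([ 0.5168, -0.255 ])]
red (1751, [142, 197, 52, 50], [166.5, 221.5], [47.9, 52.0]) [array([ 0.6278, -0.2558]), array([ 0.6102, -0.2299])]
```

View pics/w14.png

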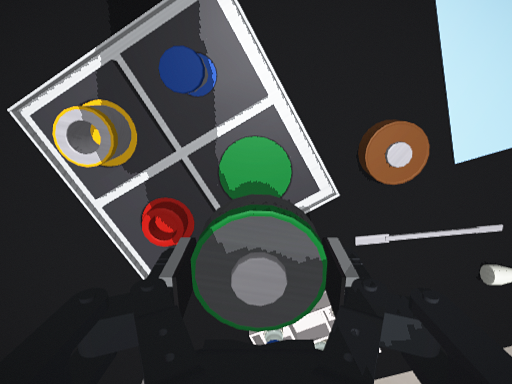

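The base hangs level (258,268); green felt (255,168) is partly hidden behind it, and the other three parts are fine. Viewed so far: 14 pictures. Lower with no lateral shift.

```bash
python3 -m jog '[{"hand":140,"translation":[0,0,0.020],"rot":[0,0,0]},{"hand":140,"translation":[0,0,0.050],"rot":[0,0,0]},{"hand":140,"translation":[0,0,0.080],"rot":[0,0,0]},{"hand":140,"translation":[0,0,0.110],"rot":[0,0,0]},{"hand":140,"translation":[0,0,0.135],"rot":[0,0,0]},{"hand":140,"translation":[0,0,0.150],"rot":[0,0,0]},{"hand":140,"translation":[0,0,0.158],"rot":[0,0,0]},{"hand":140,"translation":[0,0,0.162],"rot":[0,0,0]},{"hand":140,"translation":[0,0,0.162],"rot":[0,0,0]},{"hand":140,"translation":[0,0,0.162],"rot":[0,0,0]},{"hand":140,"translation":[0,0,0.162],"rot":[0,0,0]}]'
python3 -m jog '[{"hand":140,"translation":[0,0,0],"rot":[0,0,0]},{"hand":140,"translation":[0,0,0],"rot":[0,0,0]},{"hand":140,"translation":[0,0,0],"rot":[0,0,0]}]'
```

```text
time: 33.32
position: [0.6059, -0.141, 0.0247]
orientation: [0.812, 0.583, 0.001, 0.001]
force: [0.1, -0.1, -5.0]
opening: 0.0629
time: 33.57
position: [0.605, -0.1411, 0.0239]
orientation: [0.812, 0.583, 0.0, 0.0]
force: [-0.6, 0.3, -5.0]
opening: 0.0626
```

On target laterally; contact expected at TCP 0.0133.

```bash
python3 -m jog '[{"hand":140,"translation":[0,0,0.003],"rot":[0,0,0]},{"hand":140,"translation":[0,0,0.006],"rot":[0,0,0]},{"hand":140,"translation":[0,0,0.008],"rot":[0,0,0]},{"hand":140,"translation":[0,0,0.009],"rot":[0,0,0]},{"hand":140,"translation":[0,0,0.009],"rot":[0,0,0]},{"hand":140,"translation":[0,0,0.009],"rot":[0,0,0]}]'
python3 -m jog '[{"hand":140,"translation":[0,0,0.001],"rot":[0,0,0]},{"hand":140,"translation":[0,0,0.001],"rot":[0,0,0]},{"hand":140,"translation":[0,0,0.001],"rot":[0,0,0]}]'
```

```text
time: 34.07
position: [0.6046, -0.1408, 0.0141]
orientation: [0.812, 0.583, -0.0, -0.0]
force: [-0.6, -0.6, -4.9]
opening: 0.0623
time: 34.32
position: [0.6049, -0.1409, 0.0134]
orientation: [0.812, 0.583, 0.0, 0.0]
force: [0.8, -0.1, -4.2]
opening: 0.063
```

```bash
python3 -m jog '[{"hand":140,"translation":[0,0,0.0007],"rot":[0,0,0]},{"hand":140,"translation":[0,0,0.0007],"rot":[0,0,0]},{"hand":140,"translation":[0,0,0.0007],"rot":[0,0,0]}]'
```

```text
time: 34.57
position: [0.6049, -0.1409, 0.0133]
orientation: [0.812, 0.583, 0.0, 0.0]
force: [-0.5, 0.8, 4.2]
opening: 0.0627
```

Seated. Release and rise.

```bash
python3 -m jog '[{"hand":140,"translation":[0,0,-0.0005],"rot":[0,0,0]},{"hand":100,"translation":[0,0,-0.0005],"rot":[0,0,0]},{"hand":60,"translation":[0,0,-0.0005],"rot":[0,0,0]},{"hand":0,"translation":[0,0,-0.0005],"rot":[0,0,0]},{"hand":0,"translation":[0,0,-0.0005],"rot":[0,0,0]},{"hand":0,"translation":[0,0,-0.0005],"rot":[0,0,0]},{"hand":0,"translation":[0,0,-0.0005],"rot":[0,0,0]}]'
python3 -m jog '[{"hand":0,"translation":[0,0,-0.010],"rot":[0,0,0]},{"hand":0,"translation":[0,0,-0.030],"rot":[0,0,0]},{"hand":0,"translation":[0,0,-0.060],"rot":[0,0,0]},{"hand":0,"translation":[0,0,-0.090],"rot":[0,0,0]},{"hand":0,"translation":[0,0,-0.120],"rot":[0,0,0]},{"hand":0,"translation":[0,0,-0.150],"rot":[0,0,0]},{"hand":0,"translation":[0,0,-0.180],"rot":[0,0,0]},{"hand":0,"translation":[0,0,-0.210],"rot":[0,0,0]},{"hand":0,"translation":[0,0,-0.230],"rot":[0,0,0]},{"hand":0,"translation":[0,0,-0.240],"rot":[0,0,0]},{"hand":0,"translation":[0,0,-0.240],"rot":[0,0,0]}]'
python3 -m jog '[{"hand":0,"translation":[0,0,0],"rot":[0,0,0]},{"hand":0,"translation":[0,0,0],"rot":[0,0,0]},{"hand":0,"translation":[0,0,0],"rot":[0,0,0]}]'
python3 - <<'E'
from h import *
k=cal("wrist");im=snapshot("wrist");s=sense();print(s["position"],s["force"],s["opening"])
for c,z in(("blue",.067),("green",.033),("yellow",.051),("red",.031)):
  for b in blobs(im,c,200): print(c,b,ray("wrist",*b[2],z,k)[:2].round(4))
sd=snapshot("side"); cv2.imwrite("pics/fin.png",np.hstack([im[100:370,80:400],cv2.resize(sd[110:380,60:400],(400,318))[:270]]))
E
```

```text
time: 35.15
position: [0.6049, -0.1409, 0.0131]
orientation: [0.812, 0.583, 0.0, 0.0]
force: [-1.0, -0.2, 0.2]
opening: 0.0852
time: 36.07
position: [0.6061, -0.141, 0.256]
orientation: [0.812, 0.583, 0.002, 0.002]
force: [1.0, -0.2, 0.0]
opening: 0.0851
time: 36.32
position: [0.6035, -0.1409, 0.2512]
orientation: [0.812, 0.583, -0.001, -0.001]
force: [0.5, -0.3, 0.1]
opening: 0.0854
[ 0.60373713 -0.14083383  0.2513549 ] [-0.48001976  0.57268693 -0.3340482 ] 0.08524964331670491
blue (1348, [182, 57, 45, 41], [203.7, 76.8], [36.5, 46.1]) [ 0.495  -0.1623]
blue (290, [328, 281, 19, 20], [337.3, 290.7], [16.8, 20.1]) [ 0.7838 -0.0971]
blue (275, [267, 304, 17, 20], [274.7, 314.1], [16.5, 19.4]) [ 0.7921 -0.1825]
blue (293, [309, 317, 18, 21], [317.3, 327.2], [16.2, 21.1]) [ 0.8297 -0.1359]
green (1068, [228, 130, 61, 62], [257.9, 160.0], [59.9, 60.6]) [ 0.6001 -0.1402]
yellow (948, [94, 100, 66, 56], [127.3, 128.3], [55.2, 65.9]) [ 0.516  -0.2652]
red (1278, [163, 182, 44, 42], [184.2, 202.6], [40.6, 43.9]) [ 0.6224 -0.2466]
```

The viewer limit is reached, so I do a last numeric check: the spigot's bright disc in the base, and the mortar and jar against the starting picture.

Run:
```python
from h import *
k=cal("wrist");im=snapshot("wrist");g=cv2.cvtColor(im,6)
u,v=map(int,proj("wrist",[.6049,-.1409,.039],k));print("expected spigot",u,v)
w=g[v-22:v+23,u-22:u+23];_,t=cv2.threshold(w,0,255,cv2.THRESH_OTSU)
n,l,st,ce=cv2.connectedComponentsWithStats(t)
for i in range(1,n):
  if st[i,4]>40: x=ce[i]+[u-22,v-22];print(st[i].tolist(),x.round(1),ray("wrist",*x,.039,k)[:2].round(4))
a=cv2.imread("pics/scene0.png");b=snapshot("scene")
d=cv2.absdiff(a,b).max(2)
for nm,(x,y) in dict(mortar=(339,231),jar=(386,279)).items():
  A=cv2.cvtColor(a[y-20:y+21,x-20:x+21],6).astype('float32');B=cv2.cvtColor(b[y-20:y+21,x-20:x+21],6).astype('float32')
  print(nm,"shift px",cv2.phaseCorrelate(A,B))
for c in RG: print(c,[q[1:] for q in blobs(b,c,25) if 150<q[2][0]<300 and 130<q[2][1]<215])
s=sense();print(s["time"],s["force"])
```

```text
expected spigot 258 164
[13, 14, 21, 21, 335] [258.7 165.7] [ 0.6065 -0.1411]
mortar shift px ((0.4665664566596135, 0.6819003854005885), 0.9973356827394462)
jar shift px ((0.5059400824862692, 0.5119700972747374), 1.0011289516790414)
blue [([246, 149, 14, 11], [252.3, 153.7], [10.0, 13.4]), ([246, 167, 15, 7], [252.8, 169.2], [7.8, 13.3])]
green [([206, 176, 31, 25], [220.4, 187.6], [22.9, 28.3])]
yellow [([214, 135, 20, 14], [223.5, 139.7], [14.7, 19.5]), ([212, 148, 9, 10], [225.0, 150.1], [14.2, 24.6])]
red [([182, 160, 22, 18], [192.1, 168.5], [16.9, 20.9])]
36.5167 [-1.26606238  0.90376979  0.55686829]
```

```bash
python3 -c "
from bench import *
print(job_done())"
```

```text
the job is handed in; nothing more can be done
None
```

I took the die apart from the top down and stood the plunger, ring, barrel and base in their blue, red, yellow and green nests. Each part was lowered to touch the pocket floor before I let go. I handed the job in at about 36.5 s; no verdict is reported.

**Positions:**
- **Plunger, ring and barrel:** pictures taken after each release show them standing in their pockets. The fingers let go within about 1–2 mm of my estimates of the nest centres.
- **Base:** its spigot measured (0.6065, −0.141), about 2 mm from the nest centre estimate (0.6045, −0.1415).
- **Heights:** the plunger, ring and base met the floor at about z = 0.009. The barrel was let go as it touched down, at the same height.
- **Mortar and jar:** they match the starting picture to within 1 pixel.
- **Robot:** the gripper was open and clear, about 0.25 m up, with wrist force near zero.

**Checks that failed or disagreed:**
- **Final picture not seen:** the viewer's 16-picture limit was already used up, so the last check, including how the base stands, was on numbers only.
- **Colour readings off:** the final colour-blob centres for the four parts were 4–12 mm off. I put this down to the felt and the band of the same colour merging in the mask, and did not use them.
- **Nest estimates:** the fixed cameras and the wrist camera disagreed on the nest positions by about 1.5–3 mm.

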